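Empty the mill jar, heft it, tip it again

ROBOT

A 6-joint arm with a two-finger parallel gripper is mounted at the origin on a cart in front of the work surface, level with it; the furniture and walls round the work are solid. World frame = base frame: x ahead of the robot, y to its left, z up, the work surface at z = 0. Lengths are in m, angles in rad, forces in N, time in s.
With the tool pointing down it reaches from about 0.375 to 0.975 m from the base axis. Payload 3.8 kg.
Tool frame: the origin (TCP) lies at the very end of the fingers, on their centre line; the grasp point (between the pads) lies 19 mm behind it; z points along the fingers, y is the direction in which the jaws open and shut (so a half turn about z gives the same grasp; the last joint's range is limited). The gripper opens to 85 mm and grips with 20 to 120 N. Pads are 22 mm wide; open, the fingers measure 114 mm over their backs; the gripper's body (76 mm by 85 mm) begins 54 mm behind the grasp point. The pads swing forward as they close: fully open they stand 13 mm farther back than shut.
Start: joints at [-1.249, 0.264, 1.604, -0, 1.274, -0.037], TCP at [0.237, -0.632, 0.231] pointing down, gripper open.
Joint ranges: [-2.63, 2.63], [-0.94, 2.18], [0.31, 2.57], [-1.31, 4.45], [0, 2.66], [-2.55, 2.55]. Speed limits (rad/s): [2.57, 2.57, 3.14, 3.14, 3.14, 3.14].

INTERFACE

Orientations are given as a rotation vector (axis times angle).
In Python, from rig import bot gives the robot as it stands.
- The arm moves only by the tool send_rows, never from a script. Its argument "motion" is a list that holds one entry, the list of rows, each a list of 4 numbers: the shift along the tool's x, y, z in mm, then the turn about the tool's z in degrees. A call has 1 to 12 rows; each row is the pose to reach, as a shift and turn from the pose measured when the call began, along the tool's axes at that moment; what a row does not reach only later rows make up. A row lasts 1/10 s, in which the tool goes at most 50 mm and 8.59 degrees, less where a joint would pass 70% of its speed; a pose out of reach is approached as far as the arm can. A call with a gripper value outside its range is refused whole. "grip" is the closure, from 0 (fully open) to 1 (shut), set as the call begins (left out, the last holds). The fingers move at their own pace and stop on an object; "newtons" is the grip in N (left out, the last holds). Time passes only in rows, so rows that repeat a pose let the fingers close. It gives the time, the measured TCP pose, the force and the opening at its end, in the units of the state.
- bot.get_state(): the state, without advancing time (a new reading comes with each control period).
- bot.capture(name): name is "scene" or "top" or "wrist"; returns the picture (384x512x3 uint8, red, green, blue); there is no depth.
- bot.camera_info(name): a dict with "intrinsics" (3x3 intrinsics, pixels), "R" (3x3) and "t" (3): a world point X has camera coordinates R X + t; the wrist camera has in their place "tool_from_camera" (4x4, takes a point from camera to tool coordinates, whose origin is the TCP and whose axes are the flange's). Camera axes: x right, y down, z forward; pixel columns grow to the right and rows downward; lengths in m; the calibration is good to about 2 mm. The wrist camera is an equidistant fisheye: a pixel r from the principal point sees the ray r / f radians off the axis. A picture is of the moment at which its call begins: read the wrist's pose just before it. camera_info takes no time and is no camera call.
- bot.finish_job(): hands the job in, once; it reports no verdict.
The state is a dict: "t": time; "joints": joint angles; "qvel": joint speeds; "effort": joint torques, N m; "eef_pos": TCP position; "orientation": TCP orientation; "contact_force": force on the tool from outside, world axes, zero at the start; "moment": the same for the moment, N m; "opening": finger opening in m.
Only numpy, scipy, OpenCV 4.12 (cv2) and the standard library are available. Lean on these libraries where they do the work, as an engineer would, in place of code of your own. Each camera call takes 0.05 s, during which the arm holds its last target.

TASK

Tip out the black mill jar over the blue tray, then hold it upright and still in the air for a second to feel by its weight whether balls remain behind its shoulder. Lay it on its side on the plaster slab and let go, take it again near its foot, and turn it steeply mouth-down over the tray until it weighs empty. Finish with the jar lying on its side on the slab and all four balls in the tray, none dropped on the bench on the way, and the squeeze bottle, brass weight and cup left alone.

Things in the scene. Friction and masses are not known exactly. Their poses are not given: they have to be found in the camera images.
- mill_jar: small open ball-mill jar, 220 g empty, standing upright at the left at the start with four dark metal balls in it: white liner in a black eight-sided rubber jacket, 64 mm across flats (flats 26 mm wide, facing the jar's own x, y and the diagonals), jacket 4 to 82 mm above the foot; jar 101.5 mm tall. Origin: centre of the foot's underside; z runs along the jar to the mouth.
- jar_mouth (a point): centre of the jar's mouth in the plane of the rim, 101.5 mm from the foot along the jar's z; white neck, 45 mm outside, 39 mm inside
- jar_shoulder (a point): on the jar's axis, 84 mm from the foot, where the 53 mm wide bore (its floor 6 mm up) meets the shoulder, which narrows at 38 deg to the wall to the 39 mm neck, from 93 mm up. Tipped to 110 to 120 deg from upright (mouth 20 to 30 deg below level) the jar lets out some of the balls and the last one to three mostly stay behind the shoulder; past 150 deg all roll out.
- ball_tray: fixed open blue tray, 220 (x) x 280 (y) x 55 mm high, wall 5 mm, grey lining; lined floor 11 mm above the bench; small lips to 153 mm out at the middle of its two short sides (+y, -y). Origin: centre of its underside.
- bat: fixed cream plaster slab, 150 (its own x) x 290 (its own y) mm, 20 mm thick, its long side pointing away from the robot; flat top on which the jar is laid. Origin: centre of its underside.
- slip_bottle: loose clear squeeze bottle with a yellow nozzle, 58 mm across, 187 mm tall; bystander. Origin: centre of the underside.
- brass_weight: loose pale brass weight with a knob, 50 mm across, 50 mm tall, 620 g; bystander. Origin: centre of the underside.
- mixing_cup: loose clear cup with blue dried silicone in it, 74 mm across, 86 mm tall; bystander. Origin: centre of the underside.
- ball0_center (a point): centre of a loose dark metal ball, 18 mm in diameter, 50 g, smooth; inside the jar at the start
- ball1_center (a point): centre of a loose dark metal ball, 18 mm in diameter, 50 g, smooth; inside the jar at the start
- ball2_center (a point): centre of a loose dark metal ball, 18 mm in diameter, 50 g, smooth; inside the jar at the start
- ball3_center (a point): centre of a loose dark metal ball, 18 mm in diameter, 50 g, smooth; inside the jar at the start
Mind the look-alikes: they are no part of the job. Leave any purple or red look-alike of the mill_jar alone.

How it is judged:
By the outcome, as a careful person would: the job done as asked, in the order asked, and still so for the second after the job is handed in, with the robot touching nothing.
It also fails if it takes over 72 s, if anything falls off the work surface, if the arm or the gripper's body presses on something with over 40 N, if the wrist force passes 120 N, or if a joint passes its speed limit or range.

## Working session

There is one attempt and no reset: what is moved stays moved. The work goes in short steps, Python scripts to look and compute and a tool call to move; the robot and the scene stay as the last step left them, time stands still between calls to the robot, and variables do not carry over. Pictures are saved under pics/ and viewed, and the job is handed in when it is done.

Besides the shell and the picture viewer there is one more tool, called after "Emit:" as name([rows], argument=value, ...), one row to a line, values as JSON. send_rows: Moves the arm, as the interface text tells. Its arguments: {"type":"object","properties":{"motion":{"type":"array"},"grip":{"type":"number"},"newtons":{"type":"number"}},"required":["motion"]}

```bash
ls -la; mkdir -p pics; python3 - <<'E'
from rig import bot
import numpy as np,cv2
np.set_printoptions(precision=4,suppress=True)
print(bot.get_state())
print([x for x in dir(bot) if x[0]!='_'])
for n in ["scene","top","wrist"]:
    print(n,bot.camera_info(n))
    cv2.imwrite(f"pics/{n}0.png",bot.capture(n)[:,:,::-1])
E
```

```text
total 12
drwxr-xr-x  3 agent agent 4096 Dec  7 13:29 .
drwxr-xr-x 23 root  root  4096 Dec  7 13:29 ..
drwxr-xr-x  2 agent agent 4096 Dec  7 13:29 pics
{'t': 0.0, 'joints': array([-1.2489,  0.2647,  1.6054,  0.    ,  1.2737, -0.0369]), 'qvel': array([ 0.0002,  0.0015, -0.0017,  0.0015, -0.0001, -0.0003]), 'effort': array([  0.0019, -51.5112, -36.7314,   0.0002,   0.0128,  -0.    ]), 'eef_pos': array([ 0.2368, -0.6313,  0.23  ]), 'orientation': array([-3.089 , -0.5601,  0.0005]), 'contact_force': array([-0.667 , -0.6283, -0.2954]), 'moment': array([0.0015, 0.0151, 0.0126]), 'opening': 0.08546903849925892}
['PlanningError', 'camera_info', 'capture', 'finish_job', 'get_state']
scene {'intrinsics': array([[360.7335,   0.    , 248.5276],
       [  0.    , 360.7335, 191.5698],
       [  0.    ,   0.    ,   1.    ]]), 'R': array([[-0.4559, -0.89  , -0.0005],
       [-0.623 ,  0.3195, -0.714 ],
       [ 0.6356, -0.3252, -0.7002]]), 't': array([0.3663, 0.3645, 1.0126])}
top {'intrinsics': array([[368.2664,   0.    , 254.116 ],
       [  0.    , 368.2664, 191.4021],
       [  0.    ,   0.    ,   1.    ]]), 'R': array([[ 0.0109, -0.9999, -0.0128],
       [-0.9889, -0.0089, -0.148 ],
       [ 0.1478,  0.0143, -0.9889]]), 't': array([0.1254, 0.5626, 1.1598])}
wrist {'intrinsics': array([[297.3186,   0.    , 252.3623],
       [  0.    , 297.3186, 192.0561],
       [  0.    ,   0.    ,   1.    ]]), 'tool_from_camera': array([[ 0.0003, -0.9504, -0.3111,  0.0807],
       [ 1.    , -0.    ,  0.0012,  0.0006],
       [-0.0012, -0.3111,  0.9504, -0.1432],
       [ 0.    ,  0.    ,  0.    ,  1.    ]])}
```

View pics/scene0.png

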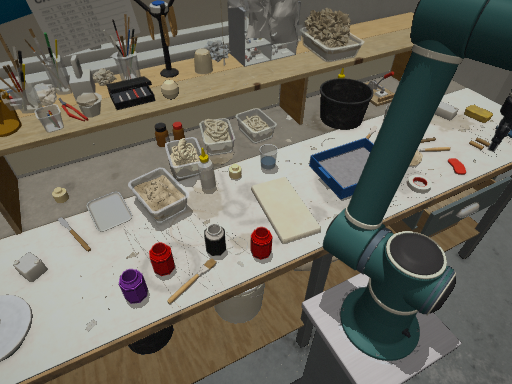

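View pics/top0.png

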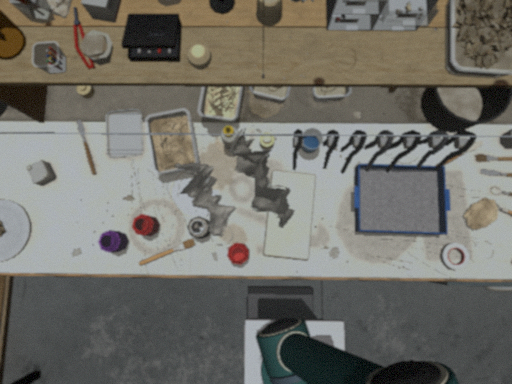

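View pics/wrist0.png

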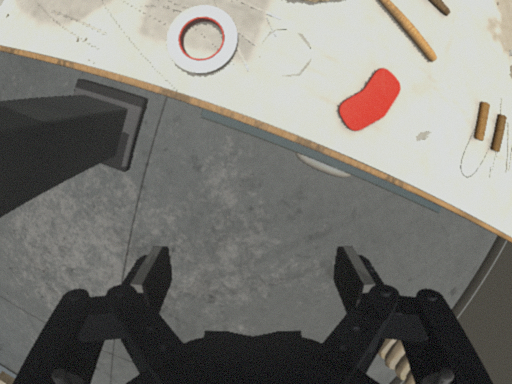

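Emit:
send_rows([
  [[0, 0, -50, 0], [0, 0, -100, 0], [0, 0, -150, 0], [0, 0, -200, 0], [0, 0, -250, 0], [0, 0, -300, 0], [0, 0, -350, 0], [0, 0, -400, 0], [0, 0, -450, 0], [0, 0, -500, 0], [0, 0, -550, 0], [0, 0, -600, 0]],
])

```text
t: 1.35
eef_pos: [0.2263, -0.604, 0.7555]
orientation: [3.077, 0.558, 0.005]
contact_force: [1.2, -1.1, -0.9]
opening: 0.0853
```

```bash
python3 - <<'E'
from rig import bot
import numpy as np
np.set_printoptions(precision=4,suppress=True)
s=bot.get_state();print(s)
from scipy.spatial.transform import Rotation as R
print(R.from_rotvec(s['orientation']).as_matrix())
E
```

```text
{'t': 1.35, 'joints': array([-1.2514,  0.4775,  0.3147,  0.0013,  2.3346, -0.0384]), 'qvel': array([-0.0137, -0.2664, -0.0141,  0.0029,  0.0971, -0.0068]), 'effort': array([  0.2379, -57.0602, -29.9197,   0.0058,   0.4216,   0.0088]), 'eef_pos': array([ 0.2263, -0.604 ,  0.7555]), 'orientation': array([3.077 , 0.5579, 0.0047]), 'contact_force': array([ 1.2297, -1.1348, -0.8508]), 'moment': array([ 0.0037, -0.0247, -0.0205]), 'opening': 0.0852889207429422}
[[ 0.9363  0.351   0.0055]
 [ 0.3511 -0.9362 -0.0137]
 [ 0.0004  0.0147 -0.9999]]
```

Emit:
send_rows([
  [[0, 50, 0, 0], [0, 100, 0, 0], [0, 150, 0, 0], [0, 200, 0, 0], [0, 250, 0, 0], [0, 300, 0, 0]],
])

```text
t: 1.95
eef_pos: [0.2681, -0.7152, 0.6635]
orientation: [3.046, 0.552, 0.014]
contact_force: [0.4, -0.3, 0.9]
opening: 0.0858
```

```bash
cat > st.py <<'E'
from rig import bot
import numpy as np
from scipy.spatial.transform import Rotation as R
np.set_printoptions(precision=4,suppress=True)
def st():
    s=bot.get_state()
    M=R.from_rotvec(s['orientation']).as_matrix()
    print('t',s['t'],'q',s['joints'],'qv',s['qvel'],'p',s['eef_pos'],'F',s['contact_force'],'M',s['moment'],'op',s['opening']);print(M)
    return s,M
if __name__=='__main__': st()
E
python3 st.py
```

```text
t 1.95 q [-1.2456  0.6127  0.3111  0.0024  2.171  -0.0322] qv [ 0.0085  0.1861 -0.0001  0.0005 -0.1905  0.0061] p [ 0.2681 -0.7152  0.6635] F [ 0.4317 -0.3363  0.8705] M [-0.0186  0.0336 -0.0324] op 0.08577289848358158
[[ 0.9363  0.3507  0.0168]
 [ 0.3511 -0.9353 -0.0437]
 [ 0.0004  0.0468 -0.9989]]
```

Emit:
send_rows([
  [[0, 400, -400, 0], [0, 800, -800, 0], [0, 1000, -1000, 0], [0, 1000, -1000, 0], [0, 1000, -1000, 0], [0, 1000, -1000, 0]],
])

```text
t: 2.55
eef_pos: [0.2685, -0.7164, 0.6754]
orientation: [3.011, 0.546, 0.023]
contact_force: [1.3, 0.8, -0.1]
opening: 0.0854
```

```bash
python3 st.py
```

```text
t 2.55 q [-1.2462  0.598   0.3109  0.0037  2.1495 -0.0319] qv [ 0.0002 -0.0004  0.0011 -0.001   0.0056 -0.001 ] p [ 0.2685 -0.7164  0.6754] F [ 1.308   0.8011 -0.0983] M [ 0.0767  0.0349 -0.0367] op 0.08541864211088124
[[ 0.9364  0.3498  0.0295]
 [ 0.3511 -0.9331 -0.0778]
 [ 0.0003  0.0832 -0.9965]]
```

```bash
python3 - <<'E'
import numpy as np
from scipy.optimize import least_squares
np.set_printoptions(precision=4,suppress=True)
D=[([.2647,1.6054,1.2737],[.2368,-.6313,.23]),([.4775,.3147,2.3346],[.2263,-.604,.7555]),([.6127,.3111,2.171],[.2681,-.7152,.6635]),([.598,.3109,2.1495],[.2685,-.7164,.6754])]
def res(p):
    h,a,b,L,off=p;o=[]
    for q,x in D:
        s=np.cumsum(q);r=np.hypot(x[0],x[1])
        o+=[off+a*np.sin(s[0])+b*np.sin(s[1])+L*np.sin(s[2])-r,h+a*np.cos(s[0])+b*np.cos(s[1])+L*np.cos(s[2])-x[2]]
    return o
for off in (None,0):
    f=(lambda p:res(p)) if off is None else (lambda p:res(list(p)+[0]))
    s=least_squares(f,[.3,.4,.4,.2]+([0] if off is None else []));print(s.x,s.fun)
E
cat > cam.py <<'E'
import numpy as np,cv2
K={'scene':(360.7335,248.5276,191.5698,np.array([[-0.4559,-0.89,-0.0005],[-0.623,0.3195,-0.714],[0.6356,-0.3252,-0.7002]]),np.array([0.3663,0.3645,1.0126])),
'top':(368.2664,254.116,191.4021,np.array([[0.0109,-0.9999,-0.0128],[-0.9889,-0.0089,-0.148],[0.1478,0.0143,-0.9889]]),np.array([0.1254,0.5626,1.1598]))}
def ray(n,u,v):
    f,cx,cy,R,t=K[n];d=R.T@np.array([(u-cx)/f,(v-cy)/f,1]);return -R.T@t,d
def onz(n,u,v,z):
    c,d=ray(n,u,v);return c+d*(z-c[2])/d[2]
def proj(n,X):
    f,cx,cy,R,t=K[n];p=R@np.array(X)+t;return f*p[0]/p[2]+cx,f*p[1]/p[2]+cy
E
python3 - <<'E'
import cv2,numpy as np
a=cv2.imread('pics/top0.png');b=cv2.imread('pics/scene0.png')
cv2.imwrite('pics/c1.png',cv2.resize(a[190:270,160:330],None,fx=4.6,fy=4.6,interpolation=2))
cv2.imwrite('pics/c2.png',cv2.resize(b[130:280,120:400],None,fx=2.8,fy=2.8,interpolation=2))
E
```

```text
[ 0.2398  0.5173  0.567   0.3418 -0.0019] [ 0.0003  0.0001 -0.0004  0.0002  0.0002 -0.0001 -0.     -0.0002]
[0.2524 0.5138 0.5663 0.3511] [ 0.0005  0.0003 -0.0005 -0.0001 -0.     -0.0001  0.0001 -0.0001]
```

View pics/c1.png

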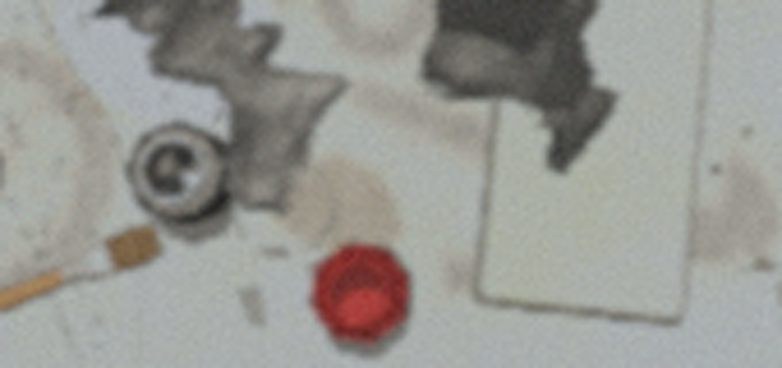

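View pics/c2.png

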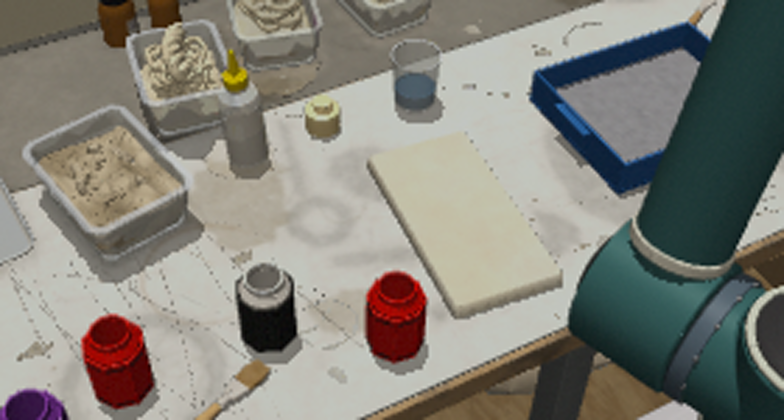

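```bash
python3 - <<'E'
from cam import *
np.set_printoptions(precision=4,suppress=True)
print('jar top',onz('top',160+178/4.6,190+172/4.6,.1015),'scene',onz('scene',120+266/2.8,130+279/2.8,.1015))
print('red near',onz('top',160+361/4.6,190+293/4.6,.09))
print('red2',onz('top',145,225,.09), 'purple',onz('top',112,241,.09))
for p in [(275,170),(316,171),(309,259),(264,255)]: print('slab',onz('top',*p,.02))
for p in [(357,166),(445,166),(447,235),(355,233)]: print('tray',onz('top',*p,.055))
print('bottle',onz('top',229,131,.187),'brass',onz('top',267,142,.05),'cup',onz('top',311,143,.086))
print('edge',onz('top',200,275,0),onz('top',200,123,0))
print('brush',onz('top',192,243,.01))
a=cv2.imread('pics/scene0.png');b=cv2.imread('pics/top0.png')
hsv=cv2.cvtColor(b,cv2.COLOR_BGR2HSV)
m=cv2.inRange(hsv,(100,110,40),(125,255,255));m[:150]=0
cs,_=cv2.findContours(m,0,2);c=max(cs,key=cv2.contourArea);print(cv2.boundingRect(c),cv2.minAreaRect(c))
for p in cv2.boxPoints(cv2.minAreaRect(c)): print(onz('top',*p,.055))
# jacket circle
E
```

```text
jar top [0.4395 0.2988 0.1015] scene [0.4357 0.3052 0.1015]
red near [0.3611 0.1761 0.09  ]
red2 [0.4457 0.468  0.09  ] purple [0.3954 0.5676 0.09  ]
slab [0.6379 0.0621 0.02  ]
slab [ 0.6356 -0.0751  0.02  ]
slab [ 0.3454 -0.0485  0.02  ]
slab [0.3565 0.097  0.02  ]
tray [ 0.646 -0.203  0.055]
tray [ 0.6483 -0.4874  0.055 ]
tray [ 0.4259 -0.4791  0.055 ]
tray [ 0.4291 -0.1901  0.055 ]
bottle [0.7188 0.2048 0.187 ] brass [0.7259 0.0901 0.05  ] cup [ 0.7132 -0.0501  0.086 ]
edge [0.2891 0.306  0.    ] [0.807  0.3229 0.    ]
brush [0.3926 0.3342 0.01  ]
(444, 189, 6, 23) ((446.5, 200.0), (22.0, 5.0), 90.0)
[ 0.5727 -0.4792  0.055 ]
[ 0.5729 -0.4952  0.055 ]
[ 0.5019 -0.4905  0.055 ]
[ 0.5018 -0.4746  0.055 ]
```

Emit:
send_rows([
  [[0, 16, 30, 8], [0, 32, 60, 16], [0, 48, 90, 24], [0, 64, 120, 32], [0, 80, 150, 40], [0, 96, 180, 48], [0, 112, 210, 56], [0, 128, 240, 64], [0, 144, 270, 72], [0, 160, 300, 80], [0, 176, 325, 88], [0, 185, 325, 90]],
])

```text
t: 3.75
eef_pos: [0.3428, -0.9143, 0.3584]
orientation: [2.544, -1.77, 0.094]
contact_force: [-0.5, -0.1, -2.0]
opening: 0.0852
```

```bash
python3 st.py
```

```text
t 3.75 q [-1.2385  0.899   0.4291  0.0025  1.7402  1.5487] qv [ 0.0032  0.3717 -0.7268  0.0012  0.3249  0.2803] p [ 0.3428 -0.9143  0.3584] F [-0.5002 -0.1166 -1.9778] M [ 0.0406 -0.0197 -0.0341] op 0.08521757633346765
[[ 0.3466 -0.9376  0.0262]
 [-0.9351 -0.3476 -0.0684]
 [ 0.0733 -0.0008 -0.9973]]
```

Emit:
send_rows([
  [[50, 0, 0, 0]],
])

```text
t: 3.85
eef_pos: [0.3516, -0.9381, 0.3534]
orientation: [2.529, -1.761, 0.129]
contact_force: [7.5, -17.8, 46.8]
opening: 0.0853
```

Emit:
send_rows([
  [[50, 0, 0, 0]],
])

```text
t: 3.95
eef_pos: [0.3569, -0.9528, 0.3318]
orientation: [2.52, -1.755, 0.152]
contact_force: [0.5, -0.5, -2.5]
opening: 0.0855
```

Emit:
send_rows([
  [[300, 0, 0, 0], [300, 0, 0, 0]],
])

```text
t: 4.15
eef_pos: [0.3641, -0.9731, 0.3183]
orientation: [2.498, -1.74, 0.203]
contact_force: [0.0, 0.1, -0.1]
opening: 0.0855
```

```bash
python3 st.py
```

```text
t 4.15 q [-1.2385  1.0109  0.3116  0.0051  1.6583  1.5501] qv [-0.0011  0.1073 -0.0119 -0.0002 -0.1611 -0.0009] p [ 0.3641 -0.9731  0.3183] F [ 0.0268  0.0774 -0.1337] M [0.0435 0.0658 0.022 ] op 0.08551574993356216
[[ 0.342  -0.938   0.057 ]
 [-0.926  -0.3467 -0.1497]
 [ 0.1602 -0.0016 -0.9871]]
```

Emit:
send_rows([
  [[300, 0, -150, 0], [300, 0, -150, 0]],
])

```text
t: 4.35
eef_pos: [0.3655, -0.9781, 0.3437]
orientation: [2.474, -1.724, 0.255]
contact_force: [-1.2, 0.8, 1.4]
opening: 0.0852
```

Emit:
send_rows([
  [[600, 0, -300, 0], [600, 0, -300, 0]],
])

```text
t: 4.55
eef_pos: [0.3666, -0.9818, 0.3743]
orientation: [2.448, -1.705, 0.312]
contact_force: [0.1, 1.2, 0.6]
opening: 0.0853
```

```bash
python3 st.py
```

```text
t 4.55 q [-1.2397  0.9604  0.3109  0.0075  1.6184  1.5493] qv [-0.002  -0.1047  0.0007  0.0019  0.0468 -0.0027] p [ 0.3666 -0.9818  0.3743] F [0.0886 1.1745 0.6337] M [ 0.1125 -0.006  -0.0099] op 0.08531429734184814
[[ 0.3354 -0.938   0.0881]
 [-0.9085 -0.3468 -0.2333]
 [ 0.2494 -0.0018 -0.9684]]
```

Emit:
send_rows([
  [[800, 0, -500, 0]],
])

```text
t: 4.65
eef_pos: [0.3677, -0.9853, 0.3923]
orientation: [2.429, -1.692, 0.35]
contact_force: [0.4, -0.1, -0.8]
opening: 0.0855
```

Emit:
send_rows([
  [[800, 0, -500, 0]],
])

```text
t: 4.75
eef_pos: [0.3685, -0.9879, 0.4151]
orientation: [2.407, -1.677, 0.393]
contact_force: [0.3, -0.0, 0.7]
opening: 0.0855
```

Emit:
send_rows([
  [[800, 0, -500, 0]],
])

```text
t: 4.85
eef_pos: [0.3691, -0.9898, 0.4378]
orientation: [2.385, -1.662, 0.433]
contact_force: [-0.3, 0.2, -0.3]
opening: 0.0851
```

Emit:
send_rows([
  [[800, 0, -500, 0]],
])

```text
t: 4.95
eef_pos: [0.3694, -0.991, 0.4608]
orientation: [2.363, -1.646, 0.473]
contact_force: [1.1, -0.3, -0.1]
opening: 0.0853
```

```bash
python3 st.py
```

```text
t 4.95 q [-1.2413  0.8853  0.3109  0.0114  1.5516  1.5484] qv [-0.0047 -0.1978 -0.0027  0.0107 -0.1572 -0.0021] p [ 0.3694 -0.991   0.4608] F [ 1.0742 -0.2702 -0.1438] M [0.1103 0.0524 0.0238] op 0.08526478154218659
[[ 0.3196 -0.9379  0.1349]
 [-0.8663 -0.3469 -0.3594]
 [ 0.3839 -0.002  -0.9234]]
```

Emit:
send_rows([
  [[800, 0, -300, 0]],
])

```text
t: 5.05
eef_pos: [0.3711, -0.9962, 0.4784]
orientation: [2.339, -1.629, 0.517]
contact_force: [0.3, -0.4, 0.9]
opening: 0.0855
```

Emit:
send_rows([
  [[800, 0, -300, 0]],
])

```text
t: 5.15
eef_pos: [0.3729, -1.0015, 0.4937]
orientation: [2.316, -1.613, 0.556]
contact_force: [0.6, 0.2, -0.7]
opening: 0.0855
```

Emit:
send_rows([
  [[800, 0, -300, 0]],
])

```text
t: 5.25
eef_pos: [0.3742, -1.0053, 0.5104]
orientation: [2.293, -1.597, 0.594]
contact_force: [-0.5, 0.3, -0.8]
opening: 0.0854
```

Emit:
send_rows([
  [[800, 0, -300, 0]],
])

```text
t: 5.35
eef_pos: [0.3751, -1.0079, 0.5288]
orientation: [2.27, -1.581, 0.63]
contact_force: [1.0, -0.4, -0.5]
opening: 0.0855
```

Emit:
send_rows([
  [[800, 0, -300, 0]],
])

```text
t: 5.45
eef_pos: [0.3755, -1.0094, 0.5486]
orientation: [2.247, -1.565, 0.666]
contact_force: [0.2, -0.1, -0.7]
opening: 0.0854
```

Emit:
send_rows([
  [[800, 0, -300, 0]],
])

```text
t: 5.55
eef_pos: [0.3756, -1.0101, 0.5694]
orientation: [2.223, -1.549, 0.702]
contact_force: [0.9, 0.0, 0.6]
opening: 0.0854
```

Emit:
send_rows([
  [[800, 0, -300, 0]],
])

```text
t: 5.65
eef_pos: [0.3754, -1.0099, 0.5909]
orientation: [2.199, -1.532, 0.737]
contact_force: [0.7, -0.2, 0.4]
opening: 0.0855
```

Emit:
send_rows([
  [[800, 0, -300, 0]],
])

```text
t: 5.75
eef_pos: [0.3749, -1.0089, 0.6132]
orientation: [2.174, -1.515, 0.771]
contact_force: [0.3, 0.1, 0.7]
opening: 0.0857
```

```bash
python3 st.py
```

```text
t 5.75 q [-1.2446  0.7707  0.3117  0.0202  1.3795  1.5465] qv [-0.0057 -0.1729 -0.0024  0.0116 -0.1786 -0.0004] p [ 0.3749 -1.0089  0.6132] F [0.2624 0.1385 0.7021] M [0.2339 0.0733 0.0424] op 0.08568468346225307
[[ 0.2684 -0.9378  0.2202]
 [-0.7298 -0.3472 -0.5889]
 [ 0.6287 -0.0026 -0.7776]]
```

Emit:
send_rows([
  [[800, 0, -250, 0]],
])

```text
t: 5.85
eef_pos: [0.3747, -1.0086, 0.6348]
orientation: [2.149, -1.497, 0.807]
contact_force: [0.1, -0.2, 0.3]
opening: 0.0855
```

Emit:
send_rows([
  [[800, 0, -250, 0]],
])

```text
t: 5.95
eef_pos: [0.3743, -1.0079, 0.6557]
orientation: [2.124, -1.48, 0.84]
contact_force: [-0.3, -0.1, -0.2]
opening: 0.0854
```

Emit:
send_rows([
  [[800, 0, -250, 0]],
])

```text
t: 6.05
eef_pos: [0.3735, -1.0061, 0.6772]
orientation: [2.099, -1.462, 0.872]
contact_force: [0.2, 0.6, -0.5]
opening: 0.0851
```

Emit:
send_rows([
  [[800, 0, -250, 0]],
])

```text
t: 6.15
eef_pos: [0.3723, -1.0032, 0.6995]
orientation: [2.074, -1.445, 0.904]
contact_force: [0.4, -0.4, 0.2]
opening: 0.0853
```

Emit:
send_rows([
  [[800, 0, -250, 0]],
])

```text
t: 6.25
eef_pos: [0.3707, -0.9993, 0.7224]
orientation: [2.049, -1.428, 0.934]
contact_force: [0.2, -0.2, 0.6]
opening: 0.085
```

Emit:
send_rows([
  [[800, 0, -250, 0]],
])

```text
t: 6.35
eef_pos: [0.3687, -0.9944, 0.7459]
orientation: [2.023, -1.41, 0.964]
contact_force: [-0.5, -0.5, 0.1]
opening: 0.0855
```

```bash
python3 st.py; cat > kin.py <<'E'
import numpy as np
from scipy.spatial.transform import Rotation as R
from scipy.optimize import least_squares
P=dict(h=.2524,a=.5138,b=.5663,L=.3511,d=.025)
lo=np.array([-2.63,-.94,.31,-1.31,0,-2.55]);hi=np.array([2.63,2.18,2.57,4.45,2.66,2.55])
def fk(q,P=P,full=False):
    A=R.from_euler('z',q[0]);
    M=A*R.from_euler('y',q[1]);sh=A.apply([0,P['d'],0])+[0,0,P['h']]
    el=sh+M.apply([0,0,P['a']]);M=M*R.from_euler('y',q[2]);w=el+M.apply([0,0,P['b']])
    M=M*R.from_euler('z',q[3])*R.from_euler('y',q[4])*R.from_euler('z',q[5])
    p=w+M.apply([0,0,P['L']])
    if full: return p,M,sh,el,w
    return p,M
def ik(p,M,q0):
    best=None
    for s in range(12):
        g=np.clip(np.array(q0)+(0 if s==0 else np.random.default_rng(s).normal(0,.7,6)),lo+.02,hi-.02)
        r=least_squares(lambda q:np.r_[(fk(q)[0]-p)*5,(M.inv()*fk(q)[1]).as_rotvec()],g,bounds=(lo,hi))
        if best is None or r.cost<best.cost-1e-9:best=r
        if best.cost<1e-8:break
    return best.x,best.cost
E
python3 - <<'E'
from kin import *
np.set_printoptions(precision=4,suppress=True)
from rig import bot
s=bot.get_state()
p,M=fk(s['joints']);print(p,s['eef_pos']);print(M.as_matrix())
q=[-1.2489,.2647,1.6054,0,1.2737,-.0369];p,M=fk(q);print(p);print(M.as_matrix())
E
```

```text
t 6.35 q [-1.2479  0.6713  0.3119  0.0277  1.2711  1.5446] qv [-0.0062 -0.1822 -0.0001  0.0137 -0.1549 -0.003 ] p [ 0.3687 -0.9944  0.7459] F [-0.476  -0.4503  0.0626] M [ 0.3322  0.0968 -0.0286] op 0.08547213520155623
[[ 0.2173 -0.9377  0.2711]
 [-0.5927 -0.3474 -0.7267]
 [ 0.7756 -0.0028 -0.6313]]
[ 0.3699 -0.9972  0.747 ] [ 0.3687 -0.9944  0.7459]
[[ 0.9377  0.2173  0.2711]
 [ 0.3474 -0.5927 -0.7267]
 [ 0.0028  0.7756 -0.6313]]
[ 0.2372 -0.6322  0.2302]
[[-0.3511  0.9363 -0.0007]
 [ 0.9363  0.3511  0.0021]
 [ 0.0022  0.0001 -1.    ]]
```

```bash
sed -i "s/R.from_euler('z',q\[5\])/R.from_euler('z',q[5]+np.pi\/2)/" kin.py; cat >> kin.py <<'E'
def tool(th,az,phi=0):
    th,az=np.radians([th,az]);h=np.array([np.cos(az),np.sin(az),0]);zz=np.array([0,0,1.])
    t=np.sin(th)*h-np.cos(th)*zz;x=np.cos(th)*h+np.sin(th)*zz;y=np.cross(t,x)
    return R.from_matrix(np.c_[x,y,t])*R.from_euler('z',phi,degrees=True)
def rep(name,g,M,q0,off=.019):
    p=np.array(g)+off*M.as_matrix()[:,2]
    q,c=ik(p,M,q0);_,_,sh,el,w=fk(q,full=True)
    print(name,'q',q.round(2),'cost %.1e'%c,'elbow',el.round(3),'wrist',w.round(3));return q
E
python3 - <<'E'
from kin import *
q0=[.9,.2,1.6,.3,1.2,1.5]
for az in (-69.6,):
  for th in (51,57):
    q=rep(f'grasp{th}',[.4385,.302,.065],tool(th,az),q0)
    rep(f'up tray{th}',[.5,-.3,.25],tool(th,az),q)
    rep(f'tip tray{th}',[.5,-.3,.25],tool(th,az,-180),q)
    rep(f'tip90 tray{th}',[.5,-.3,.25],tool(th,az,-90),q)
  rep('lay',[.494,.0,.052],tool(33,az,-180),q)
for az in(110,):
  rep('second',[.494,.03,.052],tool(40,az,0),q0); rep('second',[.494,.03,.052],tool(40,az,180),q0)
  rep('pour2',[.52,-.35,.3],tool(40,az,0),q0); rep('pour2f',[.52,-.35,.3],tool(40,az,180),q0)
E
```

```text
grasp51 q [ 0.96  0.54  1.86 -0.7   1.4  -2.17] cost 1.9e-20 elbow [0.131 0.231 0.693] wrist [0.349 0.544 0.274]
up tray51 q [-0.12 -0.06  2.3  -1.31  0.92 -2.55] cost 2.3e-02 elbow [-0.027  0.028  0.765] wrist [ 0.416 -0.023  0.415]
tip tray51 q [-0.2  -0.13  2.26 -1.13  0.82  0.19] cost 2.6e-26 elbow [-0.059  0.037  0.762] wrist [ 0.41  -0.058  0.459]
tip90 tray51 q [-0.2  -0.13  2.26 -1.13  0.82  1.76] cost 1.8e-28 elbow [-0.059  0.037  0.762] wrist [ 0.41  -0.058  0.459]
grasp57 q [ 0.99  0.6   1.83 -0.75  1.48 -2.13] cost 1.1e-23 elbow [0.139 0.256 0.676] wrist [0.341 0.563 0.246]
up tray57 q [-0.1  -0.04  2.28 -1.31  0.97 -2.55] cost 1.6e-02 elbow [-0.017  0.027  0.766] wrist [ 0.425 -0.016  0.414]
tip tray57 q [-0.16 -0.11  2.3  -1.31  0.86  0.37] cost 1.1e-16 elbow [-0.05   0.033  0.763] wrist [ 0.403 -0.039  0.431]
tip90 tray57 q [-0.16 -0.11  2.3  -1.31  0.86  1.94] cost 2.0e-21 elbow [-0.05   0.033  0.763] wrist [ 0.403 -0.039  0.431]
lay q [ 0.32  0.18  2.25 -0.79  0.87  0.54] cost 1.1e-20 elbow [0.079 0.052 0.758] wrist [0.431 0.17  0.331]
second q [-0.33  0.42  1.98  0.55  1.28 -0.99] cost 5.1e-22 elbow [ 0.204 -0.044  0.722] wrist [ 0.567 -0.171  0.306]
second q [-0.33  0.42  1.98  0.55  1.28  2.15] cost 1.6e-18 elbow [ 0.204 -0.044  0.722] wrist [ 0.567 -0.171  0.306]
pour2 q [-0.78  0.53  1.29  0.3   1.95 -1.11] cost 2.0e-27 elbow [ 0.203 -0.165  0.695] wrist [ 0.593 -0.551  0.554]
pour2f q [-0.78  0.53  1.29  0.3   1.95  2.03] cost 3.9e-21 elbow [ 0.203 -0.165  0.695] wrist [ 0.593 -0.551  0.554]
```

```bash
python3 - <<'E'
from kin import *
q0=[-.6,.2,1.6,-.6,1.2,.5]
for az in (-69.6,-60):
  for th in (51,57):
   for g in ([.54,-.42,.22],[.5,-.42,.3],[.56,-.40,.35]):
    rep(f'tip tray{az} {th} {g}',g,tool(th,az,180),q0)
E
```

```text
tip tray-69.6 51 [0.54, -0.42, 0.22] q [-0.43  0.05  2.15 -1.25  0.62  0.18] cost 4.5e-17 elbow [0.036 0.011 0.765] wrist [ 0.45  -0.178  0.429]
tip tray-69.6 51 [0.5, -0.42, 0.3] q [-0.47 -0.12  2.15 -1.04  0.66 -0.1 ] cost 7.0e-22 elbow [-0.042  0.049  0.763] wrist [ 0.41  -0.178  0.509]
tip tray-69.6 51 [0.56, -0.4, 0.35] q [-0.37 -0.06  2.01 -0.97  0.78 -0.15] cost 6.1e-20 elbow [-0.021  0.035  0.765] wrist [ 0.47  -0.158  0.559]
tip tray-69.6 57 [0.54, -0.42, 0.22] q [-0.41  0.06  2.15 -1.31  0.66  0.24] cost 2.8e-03 elbow [0.039 0.01  0.765] wrist [ 0.455 -0.169  0.425]
tip tray-69.6 57 [0.5, -0.42, 0.3] q [-0.43 -0.11  2.21 -1.28  0.66  0.13] cost 3.1e-21 elbow [-0.043  0.047  0.763] wrist [ 0.403 -0.159  0.481]
tip tray-69.6 57 [0.56, -0.4, 0.35] q [-0.34 -0.06  2.06 -1.17  0.77  0.04] cost 3.7e-19 elbow [-0.023  0.035  0.765] wrist [ 0.463 -0.139  0.531]
tip tray-60 51 [0.54, -0.42, 0.22] q [-0.5  -0.    2.21 -1.3   0.43  0.07] cost 1.6e-21 elbow [0.012 0.022 0.766] wrist [ 0.411 -0.196  0.429]
tip tray-60 51 [0.5, -0.42, 0.3] q [-0.55 -0.17  2.2  -0.95  0.48 -0.34] cost 2.4e-21 elbow [-0.063  0.068  0.758] wrist [ 0.371 -0.196  0.509]
tip tray-60 51 [0.56, -0.4, 0.35] q [-0.44 -0.12  2.06 -0.89  0.6  -0.37] cost 5.0e-23 elbow [-0.047  0.05   0.762] wrist [ 0.431 -0.176  0.559]
tip tray-60 57 [0.54, -0.42, 0.22] q [-0.49 -0.    2.2  -1.31  0.45  0.08] cost 4.8e-03 elbow [0.01  0.023 0.766] wrist [ 0.413 -0.194  0.433]
tip tray-60 57 [0.5, -0.42, 0.3] q [-0.52 -0.18  2.26 -1.29  0.45 -0.  ] cost 3.2e-20 elbow [-0.067  0.068  0.758] wrist [ 0.361 -0.179  0.481]
tip tray-60 57 [0.56, -0.4, 0.35] q [-0.42 -0.13  2.12 -1.15  0.57 -0.11] cost 3.2e-30 elbow [-0.052  0.05   0.762] wrist [ 0.421 -0.159  0.531]
```

```bash
python3 - <<'E'
from kin import *
q0=[-.6,.2,1.6,-.6,1.2,.5];q1=[.3,.3,1.6,.6,1.2,0.5]
for az in (90,110):
  th=57
  rep(f'grasp {az}',[.4385,.302,.065],tool(th,az),q1)
  rep(f'graspF {az}',[.4385,.302,.065],tool(th,az,180),q1)
  rep(f'up tray {az}',[.53,-.34,.25],tool(th,az),q1)
  rep(f'tip tray {az}',[.53,-.34,.25],tool(th,az,180),q1)
  rep(f'lay {az}',[.49,.03,.052],tool(33,az,180),q1)
  rep(f'layF {az}',[.49,.03,.052],tool(33,az,0),q1)
for az in (-90,-70):
 for th in (38,):
  for ph in (0,180):
    rep(f'2nd {az} {ph}',[.49,.03,.052],tool(th,az,ph),q0)
    for g in ([.54,-.36,.2],[.5,-.38,.2],[.56,-.36,.25]):
      rep(f'pour2 {az} {ph}',g,tool(th,az,ph),q0)
E
```

```text
grasp 90 q [-0.    0.32  2.31  1.26  1.08 -0.98] cost 2.3e-29 elbow [0.162 0.024 0.74 ] wrist [0.439 0.023 0.246]
graspF 90 q [-0.    0.32  2.31  1.26  1.08  2.16] cost 2.6e-30 elbow [0.162 0.024 0.74 ] wrist [0.438 0.023 0.246]
up tray 90 q [-0.89  0.62  1.38  0.6   1.94 -0.91] cost 2.3e-27 elbow [ 0.208 -0.218  0.669] wrist [ 0.53  -0.619  0.431]
tip tray 90 q [-0.89  0.62  1.38  0.6   1.94  2.23] cost 1.6e-16 elbow [ 0.208 -0.218  0.669] wrist [ 0.53  -0.619  0.431]
lay 90 q [-0.35  0.26  2.15  0.63  1.05  2.39] cost 1.3e-26 elbow [ 0.132 -0.021  0.749] wrist [ 0.49  -0.151  0.331]
layF 90 q [-0.35  0.26  2.15  0.63  1.05 -0.75] cost 1.3e-29 elbow [ 0.132 -0.021  0.749] wrist [ 0.49  -0.151  0.331]
grasp 110 q [ 0.03  0.44  2.11  0.99  1.26 -0.98] cost 4.2e-29 elbow [0.219 0.031 0.717] wrist [0.534 0.04  0.246]
graspF 110 q [0.03 0.44 2.11 0.99 1.26 2.16] cost 4.3e-19 elbow [0.219 0.031 0.717] wrist [0.534 0.04  0.246]
up tray 110 q [-0.8   0.72  1.22  0.42  2.11 -1.11] cost 1.2e-20 elbow [ 0.256 -0.225  0.637] wrist [ 0.625 -0.602  0.431]
tip tray 110 q [-0.8   0.72  1.22  0.42  
[... 1543 characters left out ...]
4  2.13 -0.53  0.6   2.55] cost 7.4e-03 elbow [-0.004  0.032  0.766] wrist [ 0.414 -0.224  0.482]
pour2 -70 0 q [-0.46  0.    1.99 -0.49  0.73  2.55] cost 9.4e-03 elbow [0.012 0.022 0.766] wrist [ 0.474 -0.208  0.534]
2nd -70 180 q [ 0.43  0.23  2.23 -0.85  0.95  0.69] cost 2.4e-25 elbow [0.096 0.072 0.753] wrist [0.42  0.222 0.314]
pour2 -70 180 q [-0.39  0.04  2.1  -0.8   0.69 -0.19] cost 2.4e-31 elbow [0.029 0.015 0.766] wrist [ 0.47  -0.168  0.462]
pour2 -70 180 q [-0.47 -0.02  2.16 -0.78  0.64 -0.26] cost 1.1e-28 elbow [0.003 0.026 0.766] wrist [ 0.43  -0.188  0.462]
pour2 -70 180 q [-0.38  0.02  2.01 -0.72  0.77 -0.28] cost 9.8e-26 elbow [0.02  0.019 0.766] wrist [ 0.49  -0.168  0.512]
```

Emit:
send_rows([
  [[-45, 0, -12, 0], [-90, 0, -24, 0], [-138, 0, -37, 0], [-186, 0, -50, 0], [-234, 0, -62, 0], [-282, 0, -75, 0], [-330, 0, -88, 0], [-378, 0, -100, 0], [-426, 0, -113, 0], [-474, 0, -126, 0], [-520, 0, -138, 0], [-560, 0, -148, 0]],
])

```text
t: 7.55
eef_pos: [0.211, -0.5659, 0.415]
orientation: [2.021, -1.409, 0.967]
contact_force: [-0.1, 0.2, 0.2]
opening: 0.0849
```

```bash
python3 st.py
```

```text
t 7.55 q [-1.2886 -0.4621  2.1657  0.1108  0.5519  1.4325] qv [-0.0769 -0.8289  1.0426  0.1448 -0.2162 -0.1806] p [ 0.211  -0.5659  0.415 ] F [-0.1056  0.1786  0.172 ] M [0.3213 0.0954 0.0189] op 0.08491979569932298
[[ 0.2168 -0.9377  0.2716]
 [-0.5907 -0.3475 -0.7282]
 [ 0.7772 -0.0025 -0.6292]]
```

Emit:
send_rows([
  [[-50, 0, -10, 0], [-100, 0, -20, 0], [-150, 0, -30, 0], [-200, 0, -40, 0]],
])

```text
t: 7.95
eef_pos: [0.1579, -0.4212, 0.2875]
orientation: [2.02, -1.407, 0.968]
contact_force: [0.2, 0.5, -0.1]
opening: 0.0855
```

```bash
python3 st.py
```

```text
t 7.95 q [-1.3488 -0.8426  2.5648  0.2049  0.5407  1.3123] qv [-0.2341 -1.1169  0.951   0.2988  0.1896 -0.3894] p [ 0.1579 -0.4212  0.2875] F [ 0.2112  0.5069 -0.1038] M [ 0.3398  0.1625 -0.0367] op 0.08551265850089239
[[ 0.2167 -0.9376  0.2721]
 [-0.589  -0.3478 -0.7295]
 [ 0.7786 -0.0022 -0.6275]]
```

Emit:
send_rows([
  [[-600, 0, 200, 0]],
])

```text
t: 8.05
eef_pos: [0.159, -0.4252, 0.276]
orientation: [2.029, -1.413, 0.955]
contact_force: [0.0, -1.4, 1.6]
opening: 0.0853
```

Emit:
send_rows([
  [[-600, 0, 200, 0]],
])

```text
t: 8.15
eef_pos: [0.1624, -0.4335, 0.2557]
orientation: [2.048, -1.427, 0.928]
contact_force: [-0.8, -0.4, -0.2]
opening: 0.0856
```

Emit:
send_rows([
  [[-600, 0, 200, 0]],
])

```text
t: 8.25
eef_pos: [0.1657, -0.4407, 0.2353]
orientation: [2.069, -1.442, 0.9]
contact_force: [0.6, -0.4, -0.6]
opening: 0.0853
```

```bash
python3 st.py
```

```text
t 8.25 q [-1.3149 -0.6834  2.5698  0.162   0.4395  1.3563] qv [ 0.1191  0.6333 -0.0029 -0.1534 -0.3625  0.1693] p [ 0.1657 -0.4407  0.2353] F [ 0.5885 -0.4432 -0.5593] M [ 0.3388  0.1065 -0.0324] op 0.08534854075068989
[[ 0.2365 -0.9386  0.2511]
 [-0.6377 -0.3449 -0.6888]
 [ 0.7331  0.0027 -0.6801]]
```

Emit:
send_rows([
  [[-600, 0, -50, 0]],
])

```text
t: 8.35
eef_pos: [0.1629, -0.4307, 0.2263]
orientation: [2.096, -1.462, 0.865]
contact_force: [-1.0, -0.0, -0.2]
opening: 0.085
```

Emit:
send_rows([
  [[-600, 0, -50, 0]],
])

```text
t: 8.45
eef_pos: [0.159, -0.4184, 0.2219]
orientation: [2.121, -1.48, 0.831]
contact_force: [0.6, 1.5, -0.8]
opening: 0.0856
```

Emit:
send_rows([
  [[-600, 0, -50, 0]],
])

```text
t: 8.55
eef_pos: [0.1547, -0.4043, 0.2192]
orientation: [2.145, -1.497, 0.797]
contact_force: [-0.1, -0.5, -0.2]
opening: 0.0852
```

Emit:
send_rows([
  [[-600, 0, -50, 0]],
])

```text
t: 8.65
eef_pos: [0.1498, -0.3883, 0.2183]
orientation: [2.168, -1.514, 0.764]
contact_force: [0.4, -0.7, 0.1]
opening: 0.0854
```

```bash
python3 st.py
```

```text
t 8.65 q [-1.3014 -0.7653  2.5702  0.0761  0.6581  1.4448] qv [ 0.0359 -0.3398 -0.0039 -0.1724  0.6645  0.183 ] p [ 0.1498 -0.3883  0.2183] F [ 0.3554 -0.7438  0.0986] M [0.2252 0.1309 0.01  ] op 0.08544028758355669
[[ 0.2692 -0.9395  0.212 ]
 [-0.7286 -0.3426 -0.5931]
 [ 0.6298  0.0052 -0.7767]]
```

Emit:
send_rows([
  [[-600, 0, 80, 0]],
])

```text
t: 8.75
eef_pos: [0.1475, -0.3789, 0.2129]
orientation: [2.188, -1.529, 0.732]
contact_force: [-0.5, -0.2, -0.5]
opening: 0.0852
```

Emit:
send_rows([
  [[-600, 0, 80, 0]],
])

```text
t: 8.85
eef_pos: [0.1451, -0.368, 0.2072]
orientation: [2.209, -1.545, 0.698]
contact_force: [0.1, -0.2, -1.1]
opening: 0.0855
```

Emit:
send_rows([
  [[-600, 0, 80, 0]],
])

```text
t: 8.95
eef_pos: [0.1423, -0.3554, 0.2033]
orientation: [2.23, -1.561, 0.663]
contact_force: [0.1, 1.5, 0.6]
opening: 0.085
```

Emit:
send_rows([
  [[-600, 0, 80, 0]],
])

```text
t: 9.05
eef_pos: [0.1392, -0.3408, 0.201]
orientation: [2.249, -1.577, 0.628]
contact_force: [-0.3, 0.0, 1.3]
opening: 0.0854
```

Emit:
send_rows([
  [[-600, 0, 80, 0]],
])

```text
t: 9.15
eef_pos: [0.1358, -0.3242, 0.2007]
orientation: [2.268, -1.592, 0.593]
contact_force: [0.1, 0.5, -0.1]
opening: 0.0856
```

Emit:
send_rows([
  [[-600, 0, 80, 0]],
])

```text
t: 9.25
eef_pos: [0.1321, -0.3051, 0.2022]
orientation: [2.284, -1.606, 0.559]
contact_force: [-0.3, 0.1, 0.4]
opening: 0.0853
```

```bash
python3 st.py
```

```text
t 9.25 q [-1.2167 -0.8772  2.5701 -0.024   0.958   1.5887] qv [ 0.2343 -0.3841 -0.0019 -0.1698  0.6851  0.3017] p [ 0.1321 -0.3051  0.2022] F [-0.3349  0.122   0.3935] M [ 0.2411  0.0293 -0.0036] op 0.08533776614515942
[[ 0.302  -0.9422  0.145 ]
 [-0.8286 -0.3346 -0.4488]
 [ 0.4714  0.0154 -0.8818]]
```

Emit:
send_rows([
  [[-500, 0, 300, 0]],
])

```text
t: 9.35
eef_pos: [0.1346, -0.3018, 0.1944]
orientation: [2.298, -1.619, 0.528]
contact_force: [-0.7, 0.3, 0.2]
opening: 0.0852
```

Emit:
send_rows([
  [[-500, 0, 300, 0]],
])

```text
t: 9.45
eef_pos: [0.1379, -0.2977, 0.1843]
orientation: [2.313, -1.632, 0.494]
contact_force: [-0.1, 0.0, 0.1]
opening: 0.0857
```

Emit:
send_rows([
  [[-500, 0, 300, 0]],
])

```text
t: 9.55
eef_pos: [0.1415, -0.2925, 0.1746]
orientation: [2.327, -1.646, 0.457]
contact_force: [0.2, -0.6, -0.2]
opening: 0.0856
```

Emit:
send_rows([
  [[-500, 0, 300, 0]],
])

```text
t: 9.65
eef_pos: [0.1458, -0.2864, 0.165]
orientation: [2.34, -1.659, 0.42]
contact_force: [0.3, -0.1, 0.3]
opening: 0.0855
```

```bash
python3 st.py
```

```text
t 9.65 q [-1.0861 -0.7631  2.5698 -0.1024  0.9682  1.7605] qv [ 0.3864  0.2951  0.0011 -0.1995  0.0425  0.4924] p [ 0.1458 -0.2864  0.165 ] F [ 0.2733 -0.0808  0.26  ] M [ 0.1824  0.0787 -0.0192] op 0.08546257412143324
[[ 0.3133 -0.9451  0.093 ]
 [-0.8754 -0.3254 -0.3574]
 [ 0.368   0.0305 -0.9293]]
```

```bash
cat > sh.py <<'E'
import sys
from rig import bot
from kin import *
s=bot.get_state();M=R.from_rotvec(s['orientation'])
t=M.as_matrix()[:,2]
print('p',s['eef_pos'].round(4),'theta %.1f az %.1f'%(np.degrees(np.arccos(-t[2])),np.degrees(np.arctan2(t[1],t[0]))),'q',s['joints'].round(2))
cur=s['eef_pos'].copy()
for a in sys.argv[1:]:
    w=np.array([float(x) for x in a.split(',')]);d=w[:3]-s['eef_pos']
    q,c=ik(w[:3],M,s['joints'])
    print(a,'shift mm',(M.inv().apply(d)*1000).round(0),'seg',np.linalg.norm(w[:3]-cur).round(3),'q',q.round(2),'c %.0e'%c);cur=w[:3]
E
python3 sh.py .45,-.15,.4 .4,.45,.45 .1,.75,.45 -.2,.75,.45
```

```text
p [ 0.1458 -0.2864  0.165 ] theta 21.7 az -75.4 q [-1.09 -0.76  2.57 -0.1   0.97  1.76]
.45,-.15,.4 shift mm [  62. -325. -239.] seg 0.408 q [-0.2  -0.31  1.89 -0.27  1.39  2.55] c 6e-03
.4,.45,.45 shift mm [-460. -471. -504.] seg 0.604 q [ 0.6  -0.04  1.58  0.17  1.49  2.55] c 6e-01
.1,.75,.45 shift mm [-817. -285. -639.] seg 0.424 q [ 1.39 -0.13  2.14  1.53  0.    2.55] c 1e+00
-.2,.75,.45 shift mm [-911.   -2. -667.] seg 0.3 q [ 1.8  -0.09  2.1   2.05  0.    2.55] c 1e+00
```

Emit:
send_rows([
  [[6, -32, -24, -8], [12, -65, -48, -16], [18, -98, -72, -24], [25, -130, -96, -32], [31, -163, -120, -40], [37, -195, -143, -48], [43, -228, -167, -56], [50, -260, -191, -64], [56, -293, -215, -72], [62, -325, -239, -80], [15, -350, -275, -88], [-35, -365, -300, -96]],
])

```text
t: 10.85
eef_pos: [0.4542, -0.0504, 0.4198]
orientation: [2.695, 0.61, 0.023]
contact_force: [0.7, 1.5, -0.9]
opening: 0.0854
```

```bash
python3 sh.py .4,.45,.45 .1,.75,.45 -.2,.75,.45
```

```text
p [ 0.4542 -0.0504  0.4198] theta 21.7 az -74.8 q [ 0.12 -0.28  1.85 -0.38  1.52  1.25]
.4,.45,.45 shift mm [ 158. -429. -212.] seg 0.504 q [ 0.97  0.23  1.3  -0.3   1.85  2.04] c 6e-23
.1,.75,.45 shift mm [  12. -804. -348.] seg 0.424 q [ 1.47  0.69  0.66 -0.16  2.15  2.53] c 3e-16
-.2,.75,.45 shift mm [-260. -927. -377.] seg 0.3 q [ 1.84  0.9   0.31 -0.19  2.37  2.55] c 5e-02
```

Emit:
send_rows([
  [[13, -36, -18, -8], [26, -72, -35, -16], [40, -108, -53, -24], [53, -144, -71, -32], [66, -180, -88, -40], [79, -215, -106, -48], [92, -250, -124, -56], [105, -286, -141, -64], [118, -322, -159, -72], [132, -358, -177, -80], [145, -394, -194, -86], [158, -429, -212, -86]],
])

```text
t: 12.05
eef_pos: [0.3996, 0.4516, 0.4509]
orientation: [1.591, 2.344, -0.35]
contact_force: [-0.2, -0.1, -0.6]
opening: 0.085
```

```bash
python3 sh.py .1,.75,.45 -.2,.75,.45 -.25,.75,.35; python3 - <<'E'
from rig import bot
import cv2
cv2.imwrite('pics/w1.png',bot.capture('wrist')[:,:,::-1])
E
```

```text
p [0.3996 0.4516 0.4509] theta 21.6 az -74.5 q [ 0.97  0.23  1.3  -0.3   1.85  0.54]
.1,.75,.45 shift mm [ 362. -171. -135.] seg 0.423 q [ 1.47  0.68  0.66 -0.16  2.14  1.03] c 8e-22
-.2,.75,.45 shift mm [ 468. -450. -164.] seg 0.3 q [ 1.81  0.78  0.51 -0.02  2.23  1.42] c 5e-17
-.25,.75,.35 shift mm [ 522. -493.  -76.] seg 0.112 q [1.86 0.76 0.71 0.01 2.04 1.48] c 7e-24
```

View pics/w1.png

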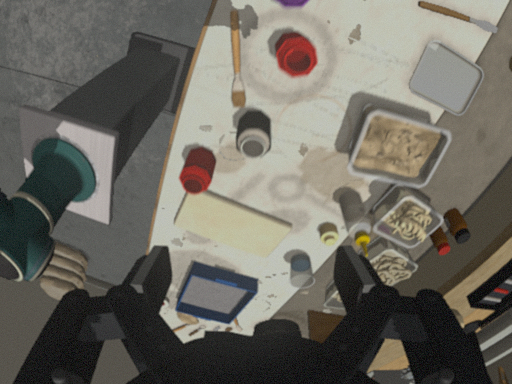

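```bash
python3 sh.py .1,.75,.42 -.24,.85,.3
```

```text
p [0.3986 0.4572 0.4486] theta 21.4 az -74.5 q [ 0.97  0.23  1.3  -0.29  1.85  0.54]
.1,.75,.42 shift mm [ 368. -170. -106.] seg 0.419 q [ 1.47  0.66  0.75 -0.15  2.08  1.04] c 6e-17
-.24,.85,.3 shift mm [ 618. -445.  -62.] seg 0.374 q [ 1.82  1.05  0.31 -0.01  2.13  1.44] c 6e-04
```

Emit:
send_rows([
  [[40, -19, -12, 0], [82, -38, -24, 0], [123, -57, -35, 0], [164, -76, -47, 0], [204, -95, -59, 0], [245, -113, -71, 0], [286, -132, -82, 0], [327, -151, -94, 0], [368, -170, -106, 0], [400, -205, -100, 0], [432, -240, -95, 0], [464, -275, -90, 0]],
])

```text
t: 13.3
eef_pos: [-0.0314, 0.7895, 0.3748]
orientation: [1.591, 2.35, -0.345]
contact_force: [-0.9, 1.4, 0.0]
opening: 0.0853
```

```bash
python3 sh.py -.24,.85,.3;  python3 - <<'E'
from rig import bot
import cv2
cv2.imwrite('pics/w2.png',bot.capture('wrist')[:,:,::-1])
E
```

```text
p [-0.0314  0.7895  0.3748] theta 21.3 az -74.4 q [ 1.62  0.76  0.68 -0.09  2.07  1.21]
-.24,.85,.3 shift mm [ 153. -169.   28.] seg 0.23 q [ 1.82  1.05  0.31 -0.01  2.13  1.44] c 5e-04
```

View pics/w2.png

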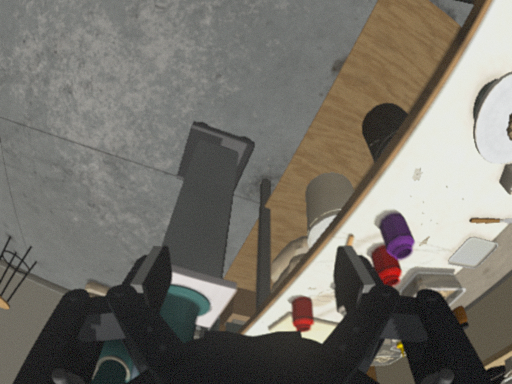

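Emit:
send_rows([
  [[35, -34, 6, 0], [68, -68, 11, 0], [100, -102, 17, 0], [130, -136, 22, 0], [153, -169, 28, 0], [200, -169, 40, 0]],
])

```text
t: 13.95
eef_pos: [-0.2627, 0.8522, 0.2593]
orientation: [1.584, 2.379, -0.335]
contact_force: [0.2, -0.0, 1.6]
opening: 0.0852
```

```bash
python3 st.py;python3 sh.py
```

```text
t 13.95 q [1.8409 1.0867 0.312  0.0027 2.0948 1.4456] qv [-0.0046  0.2829 -0.0258 -0.0233 -0.4869  0.0324] p [-0.2627  0.8522  0.2593] F [ 0.2248 -0.0127  1.5688] M [0.0796 0.0382 0.0109] op 0.08516830313570456
[[-0.3702  0.9246  0.0897]
 [ 0.8638  0.3782 -0.3328]
 [-0.3416 -0.0457 -0.9387]]
p [-0.2627  0.8522  0.2593] theta 20.2 az -74.9 q [1.84 1.09 0.31 0.   2.09 1.45]
```

Emit:
send_rows([
  [[600, 0, -500, 0]],
])

```text
t: 14.05
eef_pos: [-0.2641, 0.8593, 0.2538]
orientation: [1.591, 2.396, -0.318]
contact_force: [0.2, 0.2, -2.0]
opening: 0.0856
```

Emit:
send_rows([
  [[600, 0, -500, 0]],
])

```text
t: 14.15
eef_pos: [-0.2671, 0.8648, 0.2653]
orientation: [1.607, 2.419, -0.29]
contact_force: [-0.0, -0.6, -0.2]
opening: 0.0856
```

Emit:
send_rows([
  [[600, 0, -500, 0]],
])

```text
t: 14.25
eef_pos: [-0.2719, 0.8714, 0.2749]
orientation: [1.626, 2.443, -0.259]
contact_force: [0.5, -0.0, 1.1]
opening: 0.0857
```

Emit:
send_rows([
  [[600, 0, -450, 0]],
])

```text
t: 14.35
eef_pos: [-0.2778, 0.8793, 0.2812]
orientation: [1.646, 2.468, -0.226]
contact_force: [0.6, -0.5, -0.3]
opening: 0.0858
```

```bash
python3 sh.py
```

```text
p [-0.2778  0.8793  0.2812] theta 12.9 az -76.1 q [1.85 1.05 0.31 0.01 2.   1.46]
```

Emit:
send_rows([
  [[700, 0, -400, 0]],
])

```text
t: 14.45
eef_pos: [-0.2847, 0.8891, 0.283]
orientation: [1.667, 2.494, -0.192]
contact_force: [-0.4, 1.2, -0.1]
opening: 0.085
```

Emit:
send_rows([
  [[700, 0, -400, 0]],
])

```text
t: 14.55
eef_pos: [-0.2914, 0.899, 0.2852]
orientation: [1.687, 2.519, -0.158]
contact_force: [-0.7, -0.6, 0.1]
opening: 0.0856
```

Emit:
send_rows([
  [[700, 0, -400, 0]],
])

```text
t: 14.65
eef_pos: [-0.2977, 0.9084, 0.2896]
orientation: [1.706, 2.544, -0.124]
contact_force: [-0.5, 0.3, 0.6]
opening: 0.0852
```

Emit:
send_rows([
  [[700, 0, -400, 0]],
])

```text
t: 14.75
eef_pos: [-0.3036, 0.9175, 0.2958]
orientation: [1.726, 2.569, -0.088]
contact_force: [0.3, -0.8, -0.4]
opening: 0.0854
```

Emit:
send_rows([
  [[700, 0, -400, 0]],
])

```text
t: 14.85
eef_pos: [-0.3092, 0.9262, 0.3037]
orientation: [1.746, 2.594, -0.052]
contact_force: [-0.0, -0.9, -0.1]
opening: 0.0856
```

Emit:
send_rows([
  [[700, 0, -400, 0]],
])

```text
t: 14.95
eef_pos: [-0.3145, 0.9346, 0.3128]
orientation: [-1.747, -2.592, 0.016]
contact_force: [0.2, -0.9, 0.8]
opening: 0.0851
```

Emit:
send_rows([
  [[700, 0, -400, 0]],
])

```text
t: 15.05
eef_pos: [-0.3198, 0.9424, 0.3229]
orientation: [-1.732, -2.565, -0.02]
contact_force: [0.3, -0.2, -0.5]
opening: 0.0854
```

Emit:
send_rows([
  [[700, 0, -400, 0]],
])

```text
t: 15.15
eef_pos: [-0.3248, 0.9497, 0.3342]
orientation: [-1.716, -2.54, -0.055]
contact_force: [-0.5, 0.5, -0.5]
opening: 0.0853
```

```bash
python3 sh.py
```

```text
p [-0.3248  0.9497  0.3342] theta 4.8 az 120.7 q [1.87 0.99 0.31 0.02 1.76 1.49]
```

Emit:
send_rows([
  [[700, 0, -400, 0]],
])

```text
t: 15.25
eef_pos: [-0.3293, 0.9563, 0.3468]
orientation: [-1.7, -2.514, -0.088]
contact_force: [0.7, -0.4, -0.9]
opening: 0.0855
```

Emit:
send_rows([
  [[700, 0, -400, 0]],
])

```text
t: 15.35
eef_pos: [-0.3335, 0.9622, 0.3606]
orientation: [-1.683, -2.489, -0.12]
contact_force: [-0.3, 0.3, -0.5]
opening: 0.0855
```

Emit:
send_rows([
  [[700, 0, -400, 0]],
])

```text
t: 15.45
eef_pos: [-0.3373, 0.9674, 0.3755]
orientation: [-1.667, -2.463, -0.151]
contact_force: [-0.4, 0.6, 0.5]
opening: 0.0854
```

Emit:
send_rows([
  [[700, 0, -400, 0]],
])

```text
t: 15.55
eef_pos: [-0.3407, 0.972, 0.3917]
orientation: [-1.65, -2.438, -0.181]
contact_force: [-0.6, 0.7, 0.1]
opening: 0.0854
```

Emit:
send_rows([
  [[700, 0, -350, 0]],
])

```text
t: 15.65
eef_pos: [-0.3442, 0.9772, 0.4076]
orientation: [-1.633, -2.412, -0.212]
contact_force: [-0.9, -0.1, -0.4]
opening: 0.0851
```

Emit:
send_rows([
  [[700, 0, -350, 0]],
])

```text
t: 15.75
eef_pos: [-0.3475, 0.9819, 0.4231]
orientation: [-1.615, -2.386, -0.241]
contact_force: [0.4, -2.0, 0.4]
opening: 0.0853
```

Emit:
send_rows([
  [[700, 0, -350, 0]],
])

```text
t: 15.85
eef_pos: [-0.3505, 0.9858, 0.4399]
orientation: [-1.598, -2.36, -0.269]
contact_force: [-0.5, 0.7, 0.5]
opening: 0.0855
```

Emit:
send_rows([
  [[700, 0, -350, 0]],
])

```text
t: 15.95
eef_pos: [-0.3531, 0.9889, 0.458]
orientation: [-1.581, -2.334, -0.296]
contact_force: [-0.1, 0.3, -0.2]
opening: 0.0856
```

Emit:
send_rows([
  [[700, 0, -300, 0]],
])

```text
t: 16.05
eef_pos: [-0.3559, 0.9926, 0.4756]
orientation: [-1.563, -2.306, -0.324]
contact_force: [0.2, -0.1, 0.2]
opening: 0.0853
```

Emit:
send_rows([
  [[700, 0, -300, 0]],
])

```text
t: 16.15
eef_pos: [-0.3585, 0.996, 0.4929]
orientation: [-1.545, -2.279, -0.351]
contact_force: [-0.8, 0.7, 0.9]
opening: 0.0854
```

Emit:
send_rows([
  [[700, 0, -300, 0]],
])

```text
t: 16.25
eef_pos: [-0.3607, 0.9984, 0.5112]
orientation: [-1.527, -2.253, -0.377]
contact_force: [0.5, 0.7, 0.7]
opening: 0.0854
```

Emit:
send_rows([
  [[700, 0, -300, 0]],
])

```text
t: 16.35
eef_pos: [-0.3626, 0.9999, 0.5307]
orientation: [-1.509, -2.226, -0.402]
contact_force: [0.7, 0.4, 0.0]
opening: 0.0855
```

```bash
python3 st.py; python3 sh.py
```

```text
t 16.35 q [1.8862 0.8279 0.3121 0.0278 1.4875 1.5123] qv [ 0.0111 -0.1551 -0.003   0.0051 -0.1996  0.0137] p [-0.3626  0.9999  0.5307] F [0.6922 0.3798 0.0415] M [-0.2309 -0.0762 -0.0025] op 0.0854741263264677
[[-0.3229  0.9294 -0.1788]
 [ 0.8083  0.3691  0.4587]
 [ 0.4923  0.0036 -0.8704]]
p [-0.3626  0.9999  0.5307] theta 29.5 az 111.3 q [1.89 0.83 0.31 0.03 1.49 1.51]
```

Emit:
send_rows([
  [[750, 0, -250, 0]],
])

```text
t: 16.45
eef_pos: [-0.3649, 1.0027, 0.5493]
orientation: [-1.49, -2.197, -0.428]
contact_force: [-1.0, 0.1, -0.2]
opening: 0.0851
```

Emit:
send_rows([
  [[750, 0, -250, 0]],
])

```text
t: 16.55
eef_pos: [-0.3671, 1.0052, 0.5668]
orientation: [-1.472, -2.169, -0.452]
contact_force: [-0.2, 0.9, -0.2]
opening: 0.0857
```

Emit:
send_rows([
  [[750, 0, -250, 0]],
])

```text
t: 16.65
eef_pos: [-0.3688, 1.0067, 0.5854]
orientation: [-1.454, -2.142, -0.476]
contact_force: [0.4, -0.1, 0.4]
opening: 0.0853
```

Emit:
send_rows([
  [[750, 0, -250, 0]],
])

```text
t: 16.75
eef_pos: [-0.3701, 1.007, 0.6051]
orientation: [-1.436, -2.115, -0.499]
contact_force: [0.2, 0.1, 0.0]
opening: 0.0852
```

Emit:
send_rows([
  [[750, 0, -250, 0]],
])

```text
t: 16.85
eef_pos: [-0.3709, 1.0064, 0.6259]
orientation: [-1.417, -2.088, -0.521]
contact_force: [0.8, 0.0, 0.2]
opening: 0.0853
```

Emit:
send_rows([
  [[750, 0, -250, 0]],
])

```text
t: 16.95
eef_pos: [-0.3714, 1.0049, 0.6473]
orientation: [-1.399, -2.06, -0.543]
contact_force: [0.3, -1.0, -0.5]
opening: 0.0852
```

Emit:
send_rows([
  [[750, 0, -250, 0]],
])

```text
t: 17.05
eef_pos: [-0.3716, 1.0026, 0.6695]
orientation: [-1.381, -2.033, -0.564]
contact_force: [0.5, 0.7, -0.0]
opening: 0.0855
```

Emit:
send_rows([
  [[750, 0, -250, 0]],
])

```text
t: 17.15
eef_pos: [-0.3713, 0.9994, 0.6921]
orientation: [-1.362, -2.005, -0.585]
contact_force: [-1.0, 0.0, -0.1]
opening: 0.0857
```

Emit:
send_rows([
  [[750, 0, -250, 0]],
])

```text
t: 17.25
eef_pos: [-0.3707, 0.9954, 0.7151]
orientation: [-1.344, -1.978, -0.605]
contact_force: [0.0, -0.6, 0.2]
opening: 0.0855
```

Emit:
send_rows([
  [[750, 0, -250, 0]],
])

```text
t: 17.35
eef_pos: [-0.3697, 0.9903, 0.7385]
orientation: [-1.325, -1.951, -0.625]
contact_force: [-0.0, 0.5, -0.1]
opening: 0.0852
```

Emit:
send_rows([
  [[750, 0, -250, 0]],
])

```text
t: 17.45
eef_pos: [-0.3683, 0.9845, 0.7622]
orientation: [-1.307, -1.924, -0.644]
contact_force: [0.3, 0.0, -0.1]
opening: 0.0855
```

Emit:
send_rows([
  [[750, 0, -250, 0]],
])

```text
t: 17.55
eef_pos: [-0.3666, 0.9777, 0.7862]
orientation: [-1.289, -1.897, -0.662]
contact_force: [-0.8, 0.0, -0.9]
opening: 0.0854
```

Emit:
send_rows([
  [[750, 0, -250, 0]],
])

```text
t: 17.65
eef_pos: [-0.3646, 0.9699, 0.8104]
orientation: [-1.271, -1.87, -0.68]
contact_force: [0.5, -1.1, -0.6]
opening: 0.0855
```

```bash
python3 sh.py
```

```text
p [-0.3646  0.9699  0.8104] theta 55.3 az 110.8 q [1.9  0.62 0.31 0.03 1.25 1.52]
```

Emit:
send_rows([
  [[750, 0, -250, 0]],
])

```text
t: 17.75
eef_pos: [-0.3621, 0.9613, 0.8348]
orientation: [-1.253, -1.843, -0.697]
contact_force: [0.5, -0.3, 0.8]
opening: 0.0854
```

```bash
python3 sh.py -.1,.8,.75 .3,.6,.55 .45,.40,.35; python3 - <<'E'
import cv2,numpy as np
from cam import *
a=cv2.imread('pics/top0.png');w=cv2.imread('pics/w1.png')
A=cv2.resize(a[205:250,175:222],None,fx=8,fy=8,interpolation=2)
B=cv2.resize(w[95:175,215:295],None,fx=4.5,fy=4.5,interpolation=2)
h=max(A.shape[0],B.shape[0]);C=np.zeros((h,A.shape[1]+B.shape[1]+5,3),np.uint8);C[:A.shape[0],:A.shape[1]]=A;C[:B.shape[0],A.shape[1]+5:]=B
cv2.imwrite('pics/c3.png',C)
E
```

```text
p [-0.3621  0.9613  0.8348] theta 57.2 az 110.8 q [1.9  0.6  0.31 0.03 1.24 1.53]
-.1,.8,.75 shift mm [-206.  185. -159.] seg 0.319 q [ 1.51 -0.03  1.29  0.43  0.97  1.07] c 2e-31
.3,.6,.55 shift mm [-556.  483. -328.] seg 0.49 q [ 0.63 -0.09  1.71  0.99  1.33  0.09] c 1e-30
.45,.40,.35 shift mm [-855.  548. -421.] seg 0.32 q [ 0.18  0.09  1.88  0.98  1.5  -0.45] c 9e-23
```

View pics/c3.png

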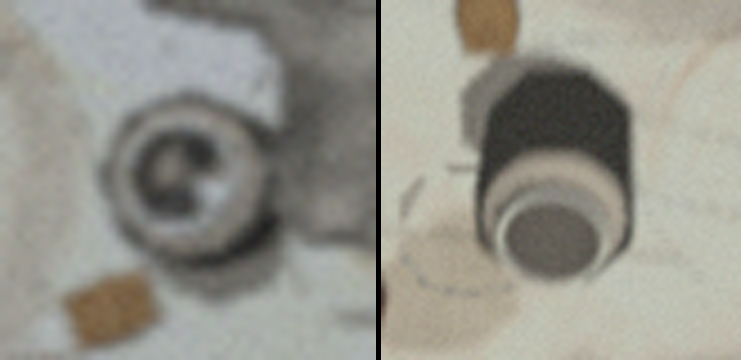

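```bash
cat >> cam.py <<'E'
from scipy.spatial.transform import Rotation as Ro
TC=np.array([[0.0003,-0.9504,-0.3111,0.0807],[1,0,0.0012,0.0006],[-0.0012,-0.3111,0.9504,-0.1432],[0,0,0,1]])
def wray(p,rv,u,v):
    x,y=(u-252.3623)/297.3186,(v-192.0561)/297.3186;r=np.hypot(x,y)
    d=np.array([np.sin(r)*x/r,np.sin(r)*y/r,np.cos(r)]);M=Ro.from_rotvec(rv).as_matrix()
    return np.array(p)+M@TC[:3,3],M@TC[:3,:3]@d
def wonz(p,rv,u,v,z):
    c,d=wray(p,rv,u,v);return c+d*(z-c[2])/d[2]
E
python3 - <<'E'
from cam import *
np.set_printoptions(precision=4,suppress=True)
p=[.3996,.4516,.4509];rv=[1.591,2.344,-.35]
f=lambda X,Y:(215+(X-381)/4.5,95+Y/4.5)
P=[wonz(p,rv,*f(X,Y),.004) for X,Y in [(487,125),(530,73),(582,71),(632,112)]]
for a,b in zip(P,P[1:]): print(a,b,np.linalg.norm(b-a),np.degrees(np.arctan2(*(b-a)[1::-1])))
print('mouth',wonz(p,rv,*f(552,240),.1015))
E
```

```text
[0.4105 0.3003 0.004 ] [0.4193 0.3322 0.004 ] 0.03304617409146559 74.39625168234659
[0.4193 0.3322 0.004 ] [0.4404 0.3419 0.004 ] 0.02319830592008664 24.754547046227543
[0.4404 0.3419 0.004 ] [0.4689 0.3316 0.004 ] 0.03029087235580873 -19.75837244379946
mouth [0.4422 0.3104 0.1015]
```

```bash
python3 sh.py 0,.75,.70 .3,.5,.48 .49,.2,.25; python3 - <<'E'
from kin import *
print((np.array([.44,.305,.065])-.15*tool(57.2,110.8).as_matrix()[:,2]).round(3),(np.array([.44,.305,.065])+.02*tool(57.2,110.8).as_matrix()[:,2]).round(3))
E
```

```text
p [-0.3621  0.9613  0.8348] theta 57.2 az 110.8 q [1.9  0.6  0.31 0.03 1.24 1.53]
0,.75,.70 shift mm [-294.  259. -201.] seg 0.44 q [ 1.3  -0.13  1.47  0.63  1.    0.81] c 3e-27
.3,.5,.48 shift mm [-665.  446. -368.] seg 0.448 q [ 0.45 -0.19  1.92  1.01  1.41 -0.1 ] c 8e-25
.49,.2,.25 shift mm [-1048.   512.  -536.] seg 0.423 q [-0.17  0.25  1.9   0.81  1.63 -0.78] c 5e-20
[0.485 0.187 0.146] [0.434 0.321 0.054]
```

Emit:
send_rows([
  [[-33, 29, -22, 0], [-65, 58, -45, 0], [-98, 86, -67, 0], [-131, 115, -89, 0], [-163, 144, -112, 0], [-196, 173, -134, 0], [-229, 201, -156, 0], [-261, 230, -179, 0], [-294, 259, -201, 0], [-335, 280, -220, 0], [-376, 300, -238, 0], [-417, 321, -257, 0]],
])

```text
t: 18.95
eef_pos: [0.0983, 0.6665, 0.629]
orientation: [-1.251, -1.843, -0.701]
contact_force: [0.2, 0.6, 0.6]
opening: 0.0853
```

```bash
python3 sh.py .3,.5,.48 .49,.2,.25 .485,.187,.165
```

```text
p [0.0983 0.6665 0.629 ] theta 57.3 az 110.7 q [ 1.04 -0.24  1.69  0.83  1.09  0.5 ]
.3,.5,.48 shift mm [-250.  126. -111.] seg 0.301 q [ 0.45 -0.19  1.92  1.01  1.41 -0.1 ] c 4e-30
.49,.2,.25 shift mm [-633.  191. -279.] seg 0.423 q [-0.17  0.25  1.91  0.81  1.63 -0.78] c 2e-31
.485,.187,.165 shift mm [-710.  181. -242.] seg 0.086 q [-0.19  0.35  1.96  0.8   1.54 -0.91] c 5e-31
```

Emit:
send_rows([
  [[-42, 21, -18, 0], [-83, 42, -37, 0], [-125, 63, -55, 0], [-167, 84, -74, 0], [-208, 105, -92, 0], [-250, 126, -111, 0], [-292, 133, -129, 0], [-335, 140, -148, 0], [-377, 147, -167, 0], [-420, 155, -186, 0], [-462, 162, -204, 0], [-505, 169, -223, 0]],
])

```text
t: 20.15
eef_pos: [0.4273, 0.2984, 0.3264]
orientation: [-1.252, -1.845, -0.704]
contact_force: [0.6, -0.0, 0.1]
opening: 0.0855
```

```bash
python3 sh.py .49,.2,.25 .485,.187,.165
```

```text
p [0.4273 0.2984 0.3264] theta 57.2 az 110.5 q [-0.    0.04  1.98  0.91  1.6  -0.59]
.49,.2,.25 shift mm [-126.   22.  -55.] seg 0.139 q [-0.17  0.24  1.91  0.81  1.63 -0.78] c 2e-31
.485,.187,.165 shift mm [-203.   11.  -17.] seg 0.086 q [-0.19  0.35  1.96  0.8   1.53 -0.91] c 9e-28
```

Emit:
send_rows([
  [[-42, 7, -20, 0], [-85, 14, -40, 0], [-126, 18, -50, 0], [-165, 14, -33, 0], [-203, 11, -17, 0], [-203, 11, -17, 0], [-203, 11, -17, 0]],
])

```text
t: 20.85
eef_pos: [0.485, 0.1878, 0.1658]
orientation: [-1.253, -1.843, -0.704]
contact_force: [-0.2, 0.3, 1.0]
opening: 0.0852
```

```bash
python3 - <<'E'
from rig import bot
import cv2,numpy as np
s=bot.get_state();print(s['eef_pos'],s['orientation'],np.abs(s['qvel']).max())
cv2.imwrite('pics/w3.png',bot.capture('wrist')[:,:,::-1])
np.save('w3.npy',np.r_[s['eef_pos'],s['orientation']])
E
```

```text
[0.48500117 0.18780204 0.1658266 ] [-1.25279492 -1.84341685 -0.70436916] 0.041350353521405696
```

View pics/w3.png

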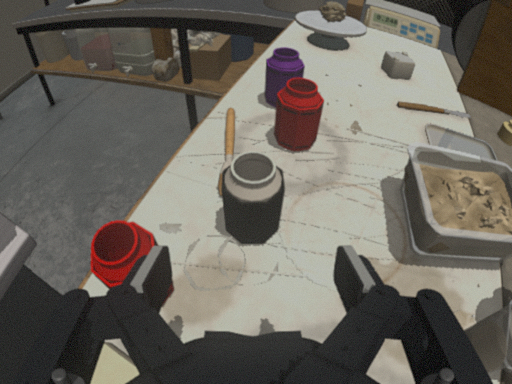

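```bash
python3 - <<'E'
from cam import *
np.set_printoptions(precision=4,suppress=True)
d=np.load('w3.npy');p,rv=d[:3],d[3:]
im=cv2.imread('pics/w3.png')
print('mouth',wonz(p,rv,254.5,168,.1015))
cv2.imwrite('pics/c4.png',cv2.resize(im[140:260,190:320],None,fx=5,fy=5,interpolation=2))
M=Ro.from_rotvec(rv).as_matrix()
for g in [(.4376,.302),(.443,.309),tuple(wonz(p,rv,254.5,168,.1015)[:2])]:
    print(g,'jar in tool',M.T@(np.array([*g,.065])-p)*1000)
E
```

```text
mouth [0.4441 0.3052 0.1015]
(0.4376, 0.302) jar in tool [-18.0556  -4.8132 158.4452]
(0.443, 0.309) jar in tool [-15.6824   2.7424 162.3748]
(np.float64(0.44412180565470016), np.float64(0.3052274829329217)) jar in tool [-17.7969   2.4321 159.0698]
```

View pics/c4.png

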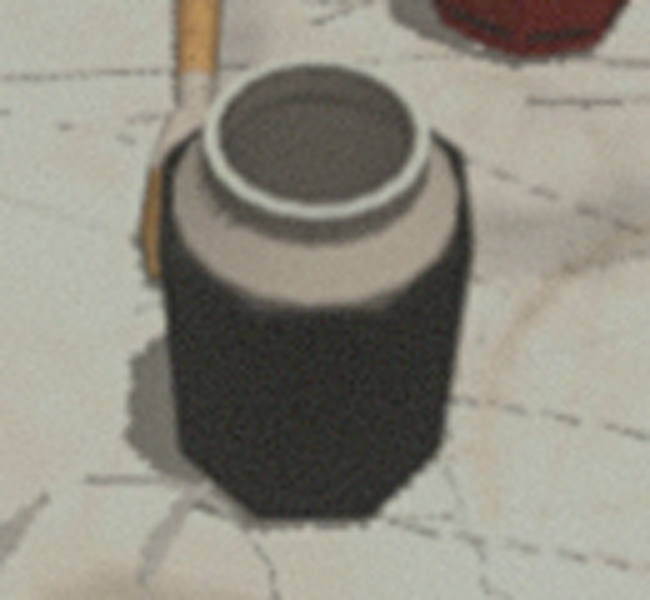

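Emit:
send_rows([
  [[-17, 1, 20, 0], [-17, 1, 60, 0], [-17, 1, 95, 0], [-17, 1, 125, 0], [-17, 1, 150, 0], [-17, 1, 168, 0], [-17, 1, 178, 0], [-17, 1, 179, 0]],
])

```text
t: 21.7
eef_pos: [0.4379, 0.3217, 0.0566]
orientation: [-1.25, -1.848, -0.707]
contact_force: [0.4, -0.4, 1.0]
opening: 0.0855
```

Emit:
send_rows([
  [[0, 0, 0, 0], [0, 0, 0, 0], [0, 0, 0, 0], [0, 0, 0, 0], [0, 0, 0, 0], [0, 0, 0, 0]],
], grip=1, newtons=60)

```text
t: 22.3
eef_pos: [0.4386, 0.3216, 0.0581]
orientation: [-1.25, -1.847, -0.709]
contact_force: [-0.8, -0.4, 6.5]
opening: 0.0629
```

```bash
python3 sh.py .434,.321,.054; python3 - <<'E'
from rig import bot
import cv2,numpy as np
s=bot.get_state();print(s['contact_force'],s['opening'])
cv2.imwrite('pics/w4.png',bot.capture('wrist')[:,:,::-1])
E
```

```text
p [0.4386 0.3216 0.0581] theta 57.3 az 110.4 q [ 0.04  0.45  2.09  0.99  1.27 -1.  ]
.434,.321,.054 shift mm [-3. -5.  3.] seg 0.006 q [ 0.04  0.45  2.1   0.99  1.26 -1.01] c 6e-21
[-0.81501979 -0.43052386  6.47486401] 0.06289573400697442
```

View pics/w4.png

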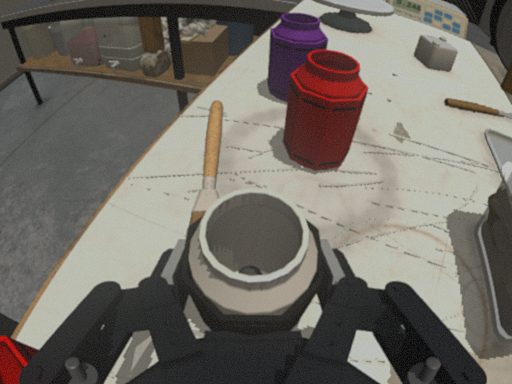

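Emit:
send_rows([
  [[17, 0, -11, 0], [42, 0, -27, 0], [84, 0, -54, 0], [126, 0, -81, 0], [160, 0, -103, 0], [168, 0, -108, 0], [168, 0, -108, 0], [168, 0, -108, 0]],
])

```text
t: 23.15
eef_pos: [0.4339, 0.3191, 0.2552]
orientation: [-1.252, -1.846, -0.706]
contact_force: [-1.2, 0.4, -4.2]
opening: 0.0631
```

```bash
python3 sh.py .46,.1,.27 .49,-.1,.27 .504,-.265,.2 .504,-.265,.14; python3 -c "
from rig import bot
for i in range(4):
    s=bot.get_state();print(s['t'],s['contact_force'].round(2),s['effort'].round(2),s['opening'])"
```

```text
p [0.4339 0.3191 0.2552] theta 57.3 az 110.4 q [ 0.04  0.13  2.03  0.93  1.49 -0.68]
.46,.1,.27 shift mm [-102.  -54. -188.] seg 0.221 q [-0.35  0.21  1.91  0.71  1.75 -0.87] c 3e-27
.49,-.1,.27 shift mm [-208.  -98. -355.] seg 0.202 q [-0.6   0.4   1.65  0.54  1.93 -1.02] c 8e-26
.504,-.265,.2 shift mm [-352. -146. -451.] seg 0.18 q [-0.76  0.66  1.41  0.42  1.99 -1.16] c 5e-28
.504,-.265,.14 shift mm [-403. -147. -419.] seg 0.06 q [-0.76  0.72  1.43  0.4   1.92 -1.19] c 5e-28
23.15 [-1.16  0.37 -4.24] [-9.000e-02 -4.160e+01 -3.357e+01  4.640e+00  3.470e+00  1.000e-02] 0.06310557479267322
23.15 [-1.16  0.37 -4.24] [-9.000e-02 -4.160e+01 -3.357e+01  4.640e+00  3.470e+00  1.000e-02] 0.06310557479267322
23.15 [-1.16  0.37 -4.24] [-9.000e-02 -4.160e+01 -3.357e+01  4.640e+00  3.470e+00  1.000e-02] 0.06310557479267322
23.15 [-1.16  0.37 -4.24] [-9.000e-02 -4.160e+01 -3.357e+01  4.640e+00  3.470e+00  1.000e-02] 0.06310557479267322
```

Emit:
send_rows([
  [[-15, -8, -28, 0], [-38, -20, -70, 0], [-61, -32, -112, 0], [-82, -43, -152, 0], [-102, -54, -188, 0], [-125, -64, -225, 0], [-148, -74, -262, 0], [-170, -83, -297, 0], [-192, -92, -330, 0], [-215, -101, -360, 0], [-248, -112, -384, 0], [-283, -124, -407, 0]],
])

```text
t: 24.35
eef_pos: [0.4969, -0.1888, 0.2315]
orientation: [-1.251, -1.842, -0.706]
contact_force: [1.2, 0.1, -3.6]
opening: 0.0633
```

```bash
python3 sh.py .504,-.265,.2 .504,-.265,.15
```

```text
p [ 0.4969 -0.1888  0.2315] theta 57.4 az 110.5 q [-0.69  0.54  1.54  0.47  1.96 -1.1 ]
.504,-.265,.2 shift mm [-66. -21. -45.] seg 0.083 q [-0.76  0.66  1.4   0.42  1.99 -1.15] c 8e-21
.504,-.265,.15 shift mm [-108.  -22.  -18.] seg 0.05 q [-0.76  0.71  1.42  0.41  1.93 -1.18] c 1e-18
```

Emit:
send_rows([
  [[-28, -6, -8, 8], [-55, -12, -16, 16], [-82, -17, -18, 24], [-100, -21, -18, 32], [-108, -22, -18, 40], [-108, -22, -18, 48], [-108, -22, -18, 56], [-108, -22, -18, 64], [-108, -22, -18, 72], [-108, -22, -18, 80], [-108, -22, -18, 88], [-108, -22, -18, 96]],
])

```text
t: 25.55
eef_pos: [0.5032, -0.2637, 0.1457]
orientation: [-2.128, -0.284, 0.264]
contact_force: [0.0, -0.4, -3.9]
opening: 0.063
```

```bash
python3 sh.py .504,-.265,.15 
```

```text
p [ 0.5032 -0.2637  0.1457] theta 57.7 az 110.5 q [-0.76  0.71  1.43  0.41  1.93  0.5 ]
.504,-.265,.15 shift mm [ 0. -3. -4.] seg 0.005 q [-0.76  0.71  1.42  0.41  1.93  0.5 ] c 3e-29
```

Emit:
send_rows([
  [[0, 0, 0, 8], [0, 0, 0, 16], [0, 0, 0, 23], [0, 0, 0, 30], [0, 0, 0, 37], [0, 0, 0, 44], [0, 0, 0, 51], [0, 0, 0, 58], [0, 0, 0, 65], [0, 0, 0, 72], [0, 0, 0, 79], [0, 0, 0, 84]],
])

```text
t: 26.75
eef_pos: [0.5023, -0.2627, 0.1419]
orientation: [-1.934, 1.333, 1.067]
contact_force: [-0.6, 0.7, -3.3]
opening: 0.0633
```

Emit:
send_rows([
  [[0, 0, 0, 0], [0, 0, 0, 0], [0, 0, 0, 0], [0, 0, 0, 0], [0, 0, 0, 0], [0, 0, 0, 0]],
])

```text
t: 27.35
eef_pos: [0.5024, -0.2628, 0.142]
orientation: [-1.935, 1.333, 1.066]
contact_force: [-0.2, 0.1, -3.4]
opening: 0.0631
```

```bash
python3 sh.py; python3 - <<'E'
from rig import bot
import cv2,numpy as np
from kin import *
s=bot.get_state();print(s['contact_force'],s['opening'],s['eef_pos'],s['orientation'])
a=bot.capture('top')[:,:,::-1];b=bot.capture('scene')[:,:,::-1]
cv2.imwrite('pics/t5.png',np.vstack([cv2.resize(a[140:260,330:480],None,fx=4,fy=4)[:300],cv2.resize(b[120:220,290:440],None,fx=4,fy=4)[:300]]))
cv2.imwrite('pics/s5.png',b)
E
```

```text
p [ 0.5024 -0.2628  0.142 ] theta 57.9 az 110.5 q [-0.76  0.72  1.43  0.41  1.93  1.97]
[-0.16903961  0.08934353 -3.35335513] 0.06314971211016929 [ 0.50237916 -0.26283321  0.14201901] [-1.93464041  1.33291951  1.06609652]
```

View pics/t5.png

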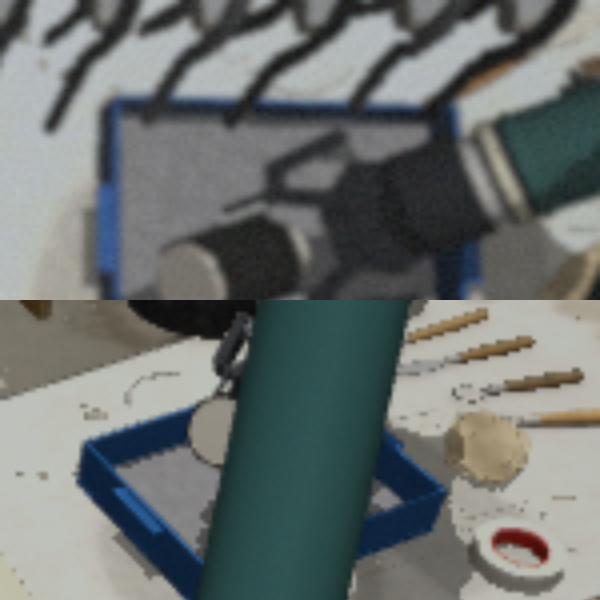

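View pics/s5.png

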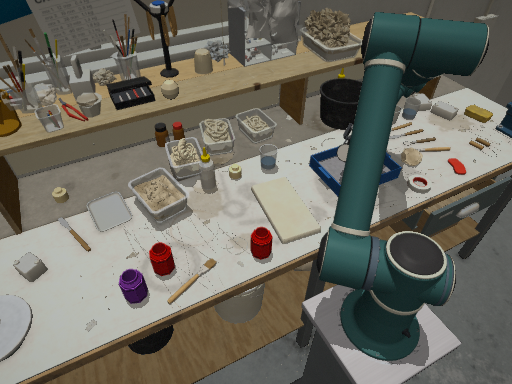

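Emit:
send_rows([
  [[0, 0, 0, -8], [-8, 0, -5, -16], [-17, 0, -11, -24], [-25, 0, -16, -32], [-34, 0, -22, -40], [-42, 0, -27, -48], [-42, 0, -27, -56], [-42, 0, -27, -64], [-42, 0, -27, -72], [-42, 0, -27, -80], [-42, 0, -27, -88], [-42, 0, -27, -96]],
])

```text
t: 28.65
eef_pos: [0.5024, -0.2634, 0.1924]
orientation: [-2.074, -0.502, 0.142]
contact_force: [0.1, -0.7, -2.7]
opening: 0.0631
```

Emit:
send_rows([
  [[0, 0, 0, -8], [0, 0, 0, -16], [0, 0, 0, -24], [0, 0, 0, -32], [0, 0, 0, -40], [0, 0, 0, -48], [0, 0, 0, -56], [0, 0, 0, -64], [0, 0, 0, -72], [0, 0, 0, -79], [0, 0, 0, -83], [0, 0, 0, -84]],
])

```text
t: 29.85
eef_pos: [0.5024, -0.2634, 0.1927]
orientation: [-1.252, -1.831, -0.706]
contact_force: [-0.3, 0.0, -3.5]
opening: 0.0631
```

```bash
python3 st.py;python3 sh.py
```

```text
t 29.85 q [-0.7583  0.6664  1.4125  0.4193  1.9891 -1.1513] qv [ 0.0003  0.0012 -0.0008 -0.0001 -0.0015 -0.1268] p [ 0.5024 -0.2634  0.1927] F [-0.2953  0.0135 -3.5352] M [-0.6982 -0.2646  0.0037] op 0.06314864496208457
[[-0.1991  0.934  -0.2966]
 [ 0.493   0.3571  0.7934]
 [ 0.847   0.0118 -0.5315]]
p [ 0.5024 -0.2634  0.1927] theta 57.9 az 110.5 q [-0.76  0.67  1.41  0.42  1.99 -1.15]
```

Emit:
send_rows([
  [[0, 0, 0, 0], [0, 0, 0, 0], [0, 0, 0, 0], [0, 0, 0, 0]],
])

```text
t: 30.25
eef_pos: [0.5024, -0.2634, 0.1928]
orientation: [-1.252, -1.831, -0.706]
contact_force: [0.4, 1.1, -4.0]
opening: 0.063
```

Emit:
send_rows([
  [[0, 0, 0, 0], [0, 0, 0, 0], [0, 0, 0, 0], [0, 0, 0, 0]],
])

```text
t: 30.65
eef_pos: [0.5024, -0.2634, 0.1927]
orientation: [-1.252, -1.831, -0.706]
contact_force: [-0.9, -0.9, -2.7]
opening: 0.0629
```

Emit:
send_rows([
  [[0, 0, 0, 0], [0, 0, 0, 0], [0, 0, 0, 0], [0, 0, 0, 0]],
])

```text
t: 31.05
eef_pos: [0.5024, -0.2634, 0.1928]
orientation: [-1.252, -1.831, -0.706]
contact_force: [-0.3, -0.3, -2.7]
opening: 0.0628
```

```bash
python3 sh.py;  python3 - <<'E'
from rig import bot
import cv2,numpy as np
a=bot.capture('top')[:,:,::-1];s=bot.get_state();print(s['contact_force'],s['moment'])
w=bot.capture('wrist')[:,:,::-1]
cv2.imwrite('pics/t6.png',cv2.resize(a[140:260,330:480],None,fx=5,fy=4.6))
cv2.imwrite('pics/w6.png',w)
E
```

```text
p [ 0.5024 -0.2634  0.1928] theta 57.9 az 110.5 q [-0.76  0.67  1.41  0.42  1.99 -1.15]
[-0.06922864 -0.89110432 -3.75398116] [-0.76725022 -0.30121103 -0.0038794 ]
```

View pics/t6.png

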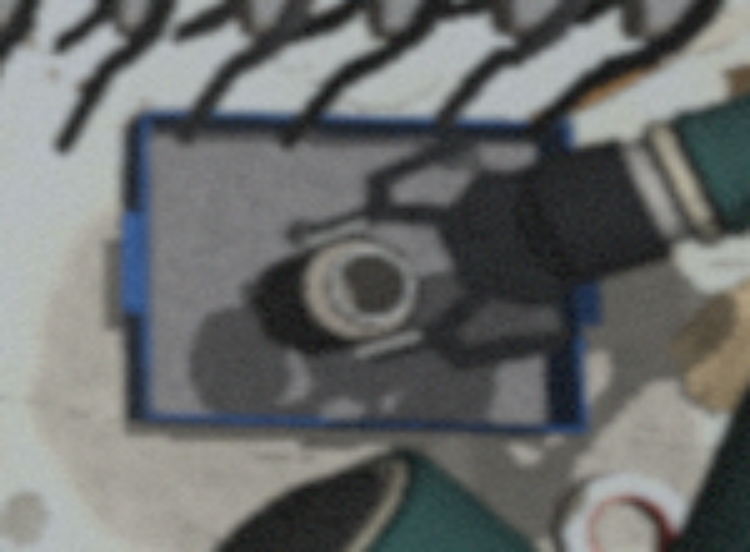

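View pics/w6.png

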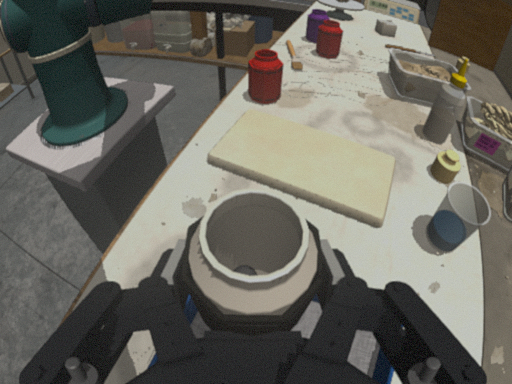

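```bash
python3 sh.py .4,-.45,.27 .28,-.62,.25 .25,-.69,.24
```

```text
p [ 0.5024 -0.2634  0.1928] theta 57.9 az 110.5 q [-0.76  0.67  1.41  0.42  1.99 -1.15]
.4,-.45,.27 shift mm [  -6. -161. -159.] seg 0.226 q [-0.99  0.74  1.14  0.24  2.24 -1.32] c 3e-19
.28,-.62,.25 shift mm [ -83. -334. -247.] seg 0.209 q [-1.19  0.96  0.8   0.03  2.39 -1.55] c 4e-24
.25,-.69,.24 shift mm [-120. -387. -289.] seg 0.077 q [-1.24  1.14  0.51 -0.04  2.51 -1.64] c 1e-23
```

Emit:
send_rows([
  [[-1, -28, -27, 0], [-3, -62, -61, 0], [-4, -97, -95, 0], [-5, -130, -128, 0], [-6, -161, -159, 0], [-24, -203, -181, 0], [-43, -245, -202, 0], [-63, -290, -225, 0], [-83, -334, -247, 0], [-102, -361, -268, 0], [-120, -387, -289, 0], [-140, -410, -325, 0]],
])

```text
t: 32.35
eef_pos: [0.2358, -0.7202, 0.2376]
orientation: [-1.256, -1.834, -0.705]
contact_force: [34.3, -92.5, 43.4]
opening: 0.0634
```

```bash
python3 sh.py
```

```text
p [ 0.2358 -0.7202  0.2376] theta 57.7 az 110.4 q [-1.27  1.24  0.31 -0.08  2.59 -1.68]
```

Emit:
send_rows([
  [[-8, 0, -13, 0]],
])

```text
t: 32.45
eef_pos: [0.2321, -0.7199, 0.2224]
orientation: [-1.249, -1.817, -0.718]
contact_force: [0.3, 0.3, -6.6]
opening: 0.0633
```

```bash
python3 st.py
```

```text
t 32.45 q [-1.2715  1.2563  0.3247 -0.0837  2.5831 -1.6841] qv [ 0.0169 -0.006  -0.0638  0.0549 -0.1347  0.0321] p [ 0.2321 -0.7199  0.2224] F [ 0.3051  0.2788 -6.6   ] M [-0.9834 -0.351  -0.0239] op 0.06332256837645626
[[-0.1931  0.9361 -0.2939]
 [ 0.4823  0.3514  0.8024]
 [ 0.8545  0.0131 -0.5194]]
```

Emit:
send_rows([
  [[-16, 0, -26, 0]],
])

```text
t: 32.55
eef_pos: [0.2335, -0.7226, 0.2168]
orientation: [-1.254, -1.824, -0.715]
contact_force: [0.5, -0.8, -1.4]
opening: 0.063
```

Emit:
send_rows([
  [[-60, 0, -80, 0]],
])

```text
t: 32.65
eef_pos: [0.237, -0.7262, 0.2059]
orientation: [-1.265, -1.841, -0.704]
contact_force: [-0.4, -0.5, -3.9]
opening: 0.0629
```

Emit:
send_rows([
  [[-300, 0, -400, 0]],
])

```text
t: 32.75
eef_pos: [0.2411, -0.7298, 0.1974]
orientation: [-1.276, -1.86, -0.69]
contact_force: [0.6, 0.3, -2.4]
opening: 0.0629
```

Emit:
send_rows([
  [[-300, 0, -400, 0]],
])

```text
t: 32.85
eef_pos: [0.2447, -0.7339, 0.1896]
orientation: [-1.287, -1.882, -0.675]
contact_force: [1.4, -0.5, -3.5]
opening: 0.0633
```

```bash
python3 st.py; python3 sh.py
```

```text
t 32.85 q [-1.2636  1.2738  0.3109 -0.0659  2.5036 -1.6675] qv [ 0.0228  0.0086 -0.001   0.0329 -0.2516  0.0291] p [ 0.2447 -0.7339  0.1896] F [ 1.3558 -0.4739 -3.4808] M [-0.741  -0.2858  0.0273] op 0.06326632650097426
[[-0.2175  0.9342 -0.2828]
 [ 0.5411  0.3565  0.7616]
 [ 0.8123  0.0126 -0.5831]]
p [ 0.2447 -0.7339  0.1896] theta 54.3 az 110.4 q [-1.26  1.27  0.31 -0.07  2.5  -1.67]
```

Emit:
send_rows([
  [[-250, 0, -450, 0]],
])

```text
t: 32.95
eef_pos: [0.2475, -0.7376, 0.1879]
orientation: [-1.298, -1.903, -0.66]
contact_force: [0.8, -0.6, -3.8]
opening: 0.0629
```

Emit:
send_rows([
  [[-250, 0, -450, 0]],
])

```text
t: 33.05
eef_pos: [0.2502, -0.7411, 0.1893]
orientation: [-1.31, -1.923, -0.644]
contact_force: [0.0, -0.5, -3.4]
opening: 0.0629
```

Emit:
send_rows([
  [[-250, 0, -450, 0]],
])

```text
t: 33.15
eef_pos: [0.253, -0.7449, 0.1907]
orientation: [-1.323, -1.945, -0.628]
contact_force: [-0.7, -0.2, -3.1]
opening: 0.063
```

Emit:
send_rows([
  [[-250, 0, -450, 0]],
])

```text
t: 33.25
eef_pos: [0.2557, -0.7487, 0.1926]
orientation: [-1.336, -1.966, -0.612]
contact_force: [0.4, 0.9, -3.6]
opening: 0.0627
```

```bash
python3 sh.py
```

```text
p [ 0.2557 -0.7487  0.1926] theta 48.5 az 110.9 q [-1.26  1.24  0.31 -0.06  2.43 -1.66]
```

Emit:
send_rows([
  [[-400, 0, -550, 0]],
])

```text
t: 33.35
eef_pos: [0.259, -0.7535, 0.1905]
orientation: [-1.35, -1.987, -0.595]
contact_force: [0.7, 0.1, -3.0]
opening: 0.0629
```

Emit:
send_rows([
  [[-400, 0, -550, 0]],
])

```text
t: 33.45
eef_pos: [0.2623, -0.7585, 0.1875]
orientation: [-1.364, -2.009, -0.578]
contact_force: [-0.3, -1.0, -3.4]
opening: 0.0631
```

Emit:
send_rows([
  [[-400, 0, -550, 0]],
])

```text
t: 33.55
eef_pos: [0.2656, -0.7634, 0.1863]
orientation: [-1.378, -2.03, -0.561]
contact_force: [0.3, -0.2, -3.4]
opening: 0.0628
```

Emit:
send_rows([
  [[-400, 0, -550, 0]],
])

```text
t: 33.65
eef_pos: [0.269, -0.7682, 0.1865]
orientation: [-1.392, -2.051, -0.544]
contact_force: [-0.5, -0.7, -2.9]
opening: 0.063
```

Emit:
send_rows([
  [[-400, 0, -550, 0]],
])

```text
t: 33.75
eef_pos: [0.2723, -0.7729, 0.1881]
orientation: [-1.406, -2.073, -0.526]
contact_force: [-0.5, -0.1, -3.5]
opening: 0.063
```

Emit:
send_rows([
  [[-400, 0, -550, 0]],
])

```text
t: 33.85
eef_pos: [0.2755, -0.7777, 0.1907]
orientation: [-1.42, -2.094, -0.508]
contact_force: [-0.5, 0.3, -2.8]
opening: 0.063
```

Emit:
send_rows([
  [[-400, 0, -550, 0]],
])

```text
t: 33.95
eef_pos: [0.2787, -0.7826, 0.1943]
orientation: [-1.434, -2.116, -0.49]
contact_force: [0.5, -0.1, -2.8]
opening: 0.0627
```

Emit:
send_rows([
  [[-400, 0, -550, 0]],
])

```text
t: 34.05
eef_pos: [0.282, -0.7875, 0.199]
orientation: [-1.448, -2.138, -0.47]
contact_force: [-0.6, 0.5, -2.9]
opening: 0.0628
```

```bash
python3 sh.py
```

```text
p [ 0.282  -0.7875  0.199 ] theta 35.9 az 111.7 q [-1.24  1.19  0.31 -0.04  2.27 -1.64]
```

Emit:
send_rows([
  [[-400, 0, -500, 0]],
])

```text
t: 34.15
eef_pos: [0.2854, -0.7929, 0.2029]
orientation: [-1.464, -2.161, -0.45]
contact_force: [-0.5, 0.8, -3.4]
opening: 0.0629
```

Emit:
send_rows([
  [[-400, 0, -500, 0]],
])

```text
t: 34.25
eef_pos: [0.2888, -0.7984, 0.207]
orientation: [-1.479, -2.184, -0.43]
contact_force: [-1.6, -0.5, -3.5]
opening: 0.063
```

Emit:
send_rows([
  [[-400, 0, -500, 0]],
])

```text
t: 34.35
eef_pos: [0.2921, -0.8037, 0.2123]
orientation: [-1.493, -2.207, -0.409]
contact_force: [-0.2, 0.3, -3.0]
opening: 0.0626
```

```bash
python3 sh.py .5,-.4,.3 .52,-.15,.25 .50,.03,.2; python3 - <<'E'
from kin import *
from rig import bot
s=bot.get_state();M=R.from_rotvec(s['orientation'])
th=57.3
# jar axis in tool frame from grasp: up = cos: tool(57.3) inverse z
a=tool(57.3,110.4).inv().apply([0,0,1]);print('a tool',a)
for ph in (0,180,175,-175):
    print(ph,(M*R.from_euler('z',ph,degrees=True)).apply(a), (M*R.from_euler('z',ph,degrees=True)).as_matrix()[:,1])
E
```

```text
p [ 0.2921 -0.8037  0.2123] theta 30.8 az 112.1 q [-1.24  1.16  0.31 -0.04  2.21 -1.63]
.5,-.4,.3 shift mm [301. 343.  76.] seg 0.462 q [-0.82  0.5   1.26  0.2   1.89 -1.18] c 3e-30
.52,-.15,.25 shift mm [468. 455. 234.] seg 0.256 q [-0.53  0.27  1.66  0.32  1.65 -0.96] c 8e-24
.50,.03,.2 shift mm [592. 504. 366.] seg 0.188 q [-0.28  0.16  1.89  0.42  1.46 -0.78] c 5e-19
a tool [ 8.41510782e-01  1.11022302e-16 -5.40240320e-01]
0 [-0.16405967  0.41451729  0.89513118] [ 0.92798519  0.37260891 -0.00246656]
180 [ 0.37248555 -0.92746143  0.03270791] [-0.92798519 -0.37260891  0.00246656]
175 [ 0.43952544 -0.89758005  0.0341679 ] [-0.89666878 -0.44068577 -0.04220366]
-175 [ 0.30340394 -0.95223618  0.0345297 ] [-0.95223907 -0.30169628  0.047118  ]
```

Emit:
send_rows([
  [[15, 17, 4, 5], [45, 50, 12, 12], [78, 88, 20, 20], [111, 126, 28, 28], [145, 165, 36, 36], [178, 203, 45, 44], [211, 241, 53, 52], [245, 279, 62, 60], [275, 313, 69, 68], [301, 343, 76, 76], [335, 366, 108, 84], [367, 388, 138, 92]],
])

```text
t: 35.55
eef_pos: [0.5094, -0.3007, 0.2824]
orientation: [-2.578, -0.444, 0.151]
contact_force: [0.5, -0.9, -3.6]
opening: 0.0631
```

```bash
python3 sh.py .52,-.15,.22 .50,.0,.15 
```

```text
p [ 0.5094 -0.3007  0.2824] theta 30.6 az 112.0 q [-0.71  0.38  1.44  0.24  1.79  0.51]
.52,-.15,.22 shift mm [ 63. -88. 123.] seg 0.163 q [-0.53  0.29  1.69  0.32  1.6   0.64] c 3e-28
.50,.0,.15 shift mm [  96. -180.  258.] seg 0.167 q [-0.33  0.22  1.92  0.4   1.39  0.75] c 3e-27
```

Emit:
send_rows([
  [[16, -22, 31, 8], [32, -44, 62, 16], [47, -66, 92, 24], [63, -88, 123, 32], [71, -111, 157, 40], [80, -134, 190, 48], [88, -157, 224, 56], [96, -180, 258, 64], [96, -180, 258, 72], [96, -180, 258, 80], [96, -180, 258, 86], [96, -180, 258, 88]],
])

```text
t: 36.75
eef_pos: [0.5, -0.0001, 0.1506]
orientation: [-2.296, 1.565, 0.627]
contact_force: [-0.7, 0.4, -3.2]
opening: 0.0631
```

```bash
python3 st.py; python3 sh.py .497,.001,.10 .497,.001,.06 .497,.001,.039; python3 - <<'E'
from rig import bot
import cv2
cv2.imwrite('pics/s7.png',bot.capture('scene')[:,:,::-1])
cv2.imwrite('pics/w7.png',bot.capture('wrist')[:,:,::-1])
E
```

```text
t 36.75 q [-0.3238  0.2148  1.9154  0.4027  1.3905  2.2935] qv [-0.006   0.0004 -0.0015 -0.0008  0.0026  0.2984] p [ 0.5    -0.0001  0.1506] F [-0.6569  0.387  -3.1613] M [-0.541  -0.178   0.0093] op 0.06308948406990363
[[ 0.3144 -0.9303 -0.1886]
 [-0.8029 -0.3667  0.47  ]
 [-0.5064  0.0037 -0.8623]]
p [ 5.000e-01 -1.000e-04  1.506e-01] theta 30.4 az 111.9 q [-0.32  0.21  1.92  0.4   1.39  2.29]
.497,.001,.10 shift mm [24.  2. 45.] seg 0.051 q [-0.33  0.27  1.96  0.41  1.3   2.25] c 5e-28
.497,.001,.06 shift mm [44.  2. 79.] seg 0.04 q [-0.33  0.32  1.98  0.42  1.24  2.22] c 1e-21
.497,.001,.039 shift mm [55.  2. 97.] seg 0.021 q [-0.33  0.35  1.98  0.43  1.2   2.21] c 1e-19
```

View pics/s7.png

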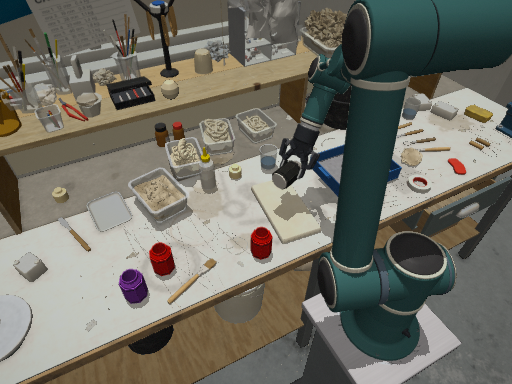

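View pics/w7.png

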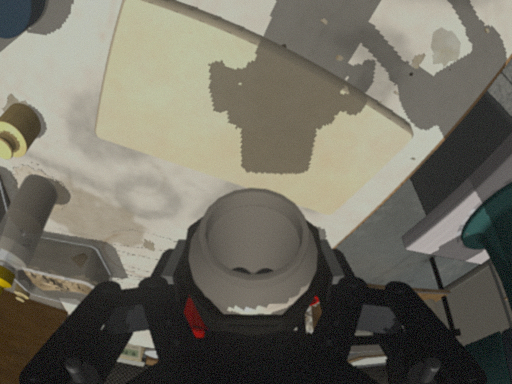

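Emit:
send_rows([
  [[8, 1, 15, 0], [24, 2, 45, 0], [36, 2, 65, 0], [44, 2, 79, 0], [49, 2, 87, 0], [52, 2, 92, 0], [52, 2, 92, 0]],
])

```text
t: 37.55
eef_pos: [0.4974, 0.0006, 0.0445]
orientation: [-2.297, 1.561, 0.627]
contact_force: [-0.1, 0.0, -3.3]
opening: 0.0633
```

```bash
python3 st.py|head -1
```

```text
t 37.55 q [-0.3243  0.3472  1.9786  0.4246  1.212   2.209 ] qv [ 0.001  -0.0187 -0.0143  0.0028  0.0159  0.0063] p [0.4974 0.0006 0.0445] F [-0.1261  0.0217 -3.2937] M [-0.5173 -0.2239  0.0216] op 0.06325672561442139
```

Emit:
send_rows([
  [[1, 0, 2, 0], [2, 0, 3, 0], [3, 0, 4, 0]],
])

```text
t: 37.85
eef_pos: [0.4982, -0.0002, 0.0401]
orientation: [-2.297, 1.561, 0.625]
contact_force: [-0.4, -0.0, -3.5]
opening: 0.0628
```

Emit:
send_rows([
  [[1, 0, 1, 0], [1, 0, 2, 0]],
])

```text
t: 38.05
eef_pos: [0.4986, -0.0003, 0.0383]
orientation: [-2.297, 1.561, 0.624]
contact_force: [-0.8, -3.5, 1.6]
opening: 0.063
```

Emit:
send_rows([
  [[0, 0, 1, 0], [0, 0, 1, 0]],
])

```text
t: 38.25
eef_pos: [0.4988, -0.0001, 0.0383]
orientation: [-2.298, 1.56, 0.623]
contact_force: [-1.1, -3.9, 3.6]
opening: 0.063
```

Emit:
send_rows([
  [[0, 0, 0, 0], [0, 0, 0, 0], [0, 0, 0, 0], [0, 0, 0, 0], [0, 0, 0, 0]],
], grip=0)

```text
t: 38.75
eef_pos: [0.4987, 0.0, 0.0382]
orientation: [-2.298, 1.56, 0.624]
contact_force: [0.9, -0.2, 0.6]
opening: 0.0854
```

```bash
python3 sh.py; python3 - <<'E'
from rig import bot
import cv2,numpy as np
s=bot.get_state();print(s['contact_force'],s['opening'])
cv2.imwrite('pics/w8.png',bot.capture('wrist')[:,:,::-1])
E
```

```text
p [0.4987 0.     0.0382] theta 30.4 az 111.7 q [-0.32  0.36  1.98  0.43  1.2   2.2 ]
[ 0.94983867 -0.19474326  0.64896551] 0.0853991981235617
```

View pics/w8.png

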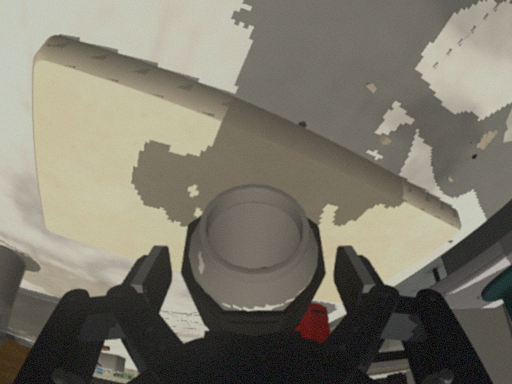

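```bash
python3 sh.py .51,-.05,.16 .5,-.3,.28 .42,-.55,.26 .31,-.75,.215
```

```text
p [0.4987 0.     0.0382] theta 30.4 az 111.7 q [-0.32  0.36  1.98  0.43  1.2   2.2 ]
.51,-.05,.16 shift mm [ -18.    8. -131.] seg 0.132 q [-0.4   0.25  1.86  0.37  1.44  2.24] c 6e-21
.5,-.3,.28 shift mm [ 119.  110. -350.] seg 0.277 q [-0.72  0.37  1.47  0.24  1.78  2.03] c 2e-28
.42,-.55,.26 shift mm [ 304.  276. -435.] seg 0.263 q [-1.    0.64  1.11  0.1   1.91  1.77] c 9e-22
.31,-.75,.215 shift mm [ 452.  452. -470.] seg 0.233 q [-1.21  0.97  0.65 -0.01  2.05  1.56] c 5e-26
```

Emit:
send_rows([
  [[0, 0, -25, 0], [0, 0, -70, 0], [-10, 4, -105, 0], [-16, 8, -132, -8], [7, 25, -168, -16], [30, 42, -205, -24], [53, 59, -241, -32], [76, 76, -278, -40], [98, 93, -314, -48], [119, 110, -350, -56], [153, 141, -366, -64], [187, 172, -382, -72]],
])

```text
t: 40.0
eef_pos: [0.4697, -0.3948, 0.2743]
orientation: [-2.633, -0.093, 0.238]
contact_force: [0.2, 0.1, -0.2]
opening: 0.0856
```

```bash
python3 sh.py .42,-.55,.26 .31,-.75,.215; python3 - <<'E'
from rig import bot
import cv2,numpy as np
a=bot.capture('top')[:,:,::-1];cv2.imwrite('pics/t9.png',a)
E
```

```text
p [ 0.4697 -0.3948  0.2743] theta 30.2 az 111.6 q [-0.84  0.45  1.36  0.18  1.82  0.66]
.42,-.55,.26 shift mm [-64. 142. -51.] seg 0.164 q [-1.    0.64  1.11  0.1   1.91  0.51] c 1e-20
.31,-.75,.215 shift mm [-187.  336.  -86.] seg 0.233 q [-1.21  0.96  0.65 -0.01  2.05  0.29] c 4e-22
```

View pics/t9.png

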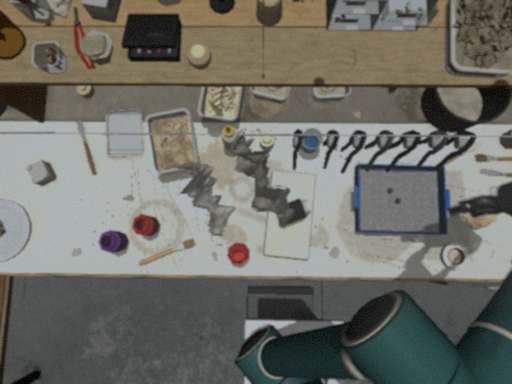

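Emit:
send_rows([
  [[-18, 39, -14, -8], [-36, 80, -28, -16], [-52, 115, -41, -24], [-64, 142, -51, -32], [-90, 183, -58, -40], [-115, 223, -66, -48], [-140, 263, -73, -56], [-160, 295, -79, -64], [-175, 318, -83, -72], [-185, 332, -86, -80], [-190, 341, -87, -88], [-193, 346, -88, -96]],
])

```text
t: 41.25
eef_pos: [0.2996, -0.7681, 0.2098]
orientation: [-1.703, -2.039, -0.342]
contact_force: [-0.1, 0.2, -0.2]
opening: 0.0853
```

```bash
python3 st.py; python3 sh.py .295,-.80,.22
```

```text
t 41.25 q [-1.2226  1.0086  0.5855 -0.0176  2.075  -1.406 ] qv [-0.0289  0.1223 -0.2075 -0.0176  0.0836 -1.4325] p [ 0.2996 -0.7681  0.2098] F [-0.1047  0.1923 -0.2316] M [-0.2291 -0.1203  0.0349] op 0.08531559630272856
[[-0.1288  0.974  -0.1862]
 [ 0.8601  0.2032  0.4679]
 [ 0.4935 -0.0999 -0.864 ]]
p [ 0.2996 -0.7681  0.2098] theta 30.2 az 111.7 q [-1.22  1.01  0.59 -0.02  2.07 -1.41]
.295,-.80,.22 shift mm [-22. -12. -23.] seg 0.034 q [-1.24  1.13  0.34 -0.03  2.19 -1.43] c 2e-20
```

Emit:
send_rows([
  [[-12, -6, -10, -6], [-18, -10, -18, -10], [-24, -13, -26, -12]],
])

```text
t: 41.55
eef_pos: [0.2944, -0.8031, 0.2205]
orientation: [-1.49, -2.223, -0.411]
contact_force: [8.6, -23.1, 37.6]
opening: 0.0854
```

Emit:
send_rows([
  [[-20, 0, -25, 0]],
])

```text
t: 41.65
eef_pos: [0.2954, -0.8054, 0.2184]
orientation: [-1.496, -2.229, -0.405]
contact_force: [0.0, 0.4, -1.5]
opening: 0.0852
```

Emit:
send_rows([
  [[-100, 0, -120, 0]],
])

```text
t: 41.75
eef_pos: [0.2991, -0.81, 0.2258]
orientation: [-1.511, -2.25, -0.385]
contact_force: [-0.6, 0.2, 0.7]
opening: 0.0855
```

```bash
python3 sh.py; python3 st.py|tail -3
```

```text
p [ 0.2991 -0.81    0.2258] theta 28.2 az 111.7 q [-1.24  1.14  0.31 -0.03  2.18 -1.63]
[[-0.3346  0.9261 -0.1742]
 [ 0.8157  0.3772  0.4387]
 [ 0.472   0.0047 -0.8816]]
```

Emit:
send_rows([
  [[-550, 0, -500, 0]],
])

```text
t: 41.85
eef_pos: [0.3036, -0.8169, 0.2302]
orientation: [-1.529, -2.276, -0.36]
contact_force: [-0.4, 0.5, 1.3]
opening: 0.0851
```

Emit:
send_rows([
  [[-550, 0, -500, 0]],
])

```text
t: 41.95
eef_pos: [0.3079, -0.8246, 0.2325]
orientation: [-1.546, -2.302, -0.335]
contact_force: [0.4, -0.3, 0.5]
opening: 0.0857
```

Emit:
send_rows([
  [[-600, 0, -480, 0]],
])

```text
t: 42.05
eef_pos: [0.3124, -0.8331, 0.2337]
orientation: [-1.563, -2.328, -0.308]
contact_force: [-0.2, 0.1, -0.7]
opening: 0.0856
```

Emit:
send_rows([
  [[-600, 0, -480, 0]],
])

```text
t: 42.15
eef_pos: [0.3168, -0.8415, 0.235]
orientation: [-1.58, -2.354, -0.282]
contact_force: [-0.6, 0.1, 0.4]
opening: 0.0853
```

Emit:
send_rows([
  [[-600, 0, -450, 0]],
])

```text
t: 42.25
eef_pos: [0.3211, -0.85, 0.2369]
orientation: [-1.597, -2.379, -0.256]
contact_force: [0.6, 0.4, 0.1]
opening: 0.0859
```

Emit:
send_rows([
  [[-600, 0, -450, 0]],
])

```text
t: 42.35
eef_pos: [0.3254, -0.8582, 0.2398]
orientation: [-1.613, -2.404, -0.229]
contact_force: [-0.4, -0.8, -0.6]
opening: 0.0853
```

Emit:
send_rows([
  [[-650, 0, -430, 0]],
])

```text
t: 42.45
eef_pos: [0.3298, -0.867, 0.2424]
orientation: [-1.63, -2.43, -0.202]
contact_force: [0.2, 0.4, 0.3]
opening: 0.0857
```

Emit:
send_rows([
  [[-650, 0, -430, 0]],
])

```text
t: 42.55
eef_pos: [0.3343, -0.8756, 0.2455]
orientation: [-1.646, -2.454, -0.174]
contact_force: [-0.0, 0.9, -0.4]
opening: 0.0854
```

Emit:
send_rows([
  [[-700, 0, -400, 0]],
])

```text
t: 42.65
eef_pos: [0.339, -0.8849, 0.2481]
orientation: [-1.663, -2.48, -0.145]
contact_force: [0.5, -0.2, 0.4]
opening: 0.0851
```

Emit:
send_rows([
  [[-700, 0, -400, 0]],
])

```text
t: 42.75
eef_pos: [0.3435, -0.894, 0.2511]
orientation: [-1.679, -2.504, -0.117]
contact_force: [0.7, 0.1, 0.3]
opening: 0.0855
```

Emit:
send_rows([
  [[-700, 0, -400, 0]],
])

```text
t: 42.85
eef_pos: [0.348, -0.9027, 0.2561]
orientation: [-1.695, -2.529, -0.087]
contact_force: [-0.2, -0.2, 0.3]
opening: 0.0855
```

Emit:
send_rows([
  [[-700, 0, -400, 0]],
])

```text
t: 42.95
eef_pos: [0.3523, -0.9111, 0.2628]
orientation: [-1.712, -2.553, -0.057]
contact_force: [-0.2, 0.2, -0.2]
opening: 0.0851
```

```bash
python3 sh.py; python3 st.py|tail -3
```

```text
p [ 0.3523 -0.9111  0.2628] theta 4.4 az 117.2 q [-1.22  1.06  0.31 -0.01  1.84 -1.62]
[[-0.3785  0.9249 -0.0351]
 [ 0.9224  0.3801  0.0683]
 [ 0.0765 -0.0066 -0.997 ]]
```

Emit:
send_rows([
  [[-700, 0, -400, 0]],
])

```text
t: 43.05
eef_pos: [0.3565, -0.9192, 0.271]
orientation: [-1.728, -2.578, -0.026]
contact_force: [-0.4, 0.2, -0.1]
opening: 0.0856
```

Emit:
send_rows([
  [[-700, 0, -400, 0]],
])

```text
t: 43.15
eef_pos: [0.3605, -0.927, 0.2807]
orientation: [-1.744, -2.602, 0.006]
contact_force: [-0.2, -1.1, -1.1]
opening: 0.0852
```

Emit:
send_rows([
  [[-700, 0, -400, 0]],
])

```text
t: 43.25
eef_pos: [0.3644, -0.9345, 0.2916]
orientation: [1.737, 2.593, -0.038]
contact_force: [0.3, 0.9, -0.2]
opening: 0.085
```

Emit:
send_rows([
  [[-700, 0, -400, 0]],
])

```text
t: 43.35
eef_pos: [0.3681, -0.9415, 0.3038]
orientation: [1.72, 2.568, -0.069]
contact_force: [0.1, 1.1, -0.4]
opening: 0.0854
```

Emit:
send_rows([
  [[-700, 0, -400, 0]],
])

```text
t: 43.45
eef_pos: [0.3716, -0.9481, 0.3171]
orientation: [1.703, 2.543, -0.1]
contact_force: [-0.9, -0.2, 0.0]
opening: 0.0852
```

Emit:
send_rows([
  [[-700, 0, -350, 0]],
])

```text
t: 43.55
eef_pos: [0.3753, -0.9554, 0.33]
orientation: [1.685, 2.516, -0.131]
contact_force: [0.8, 0.4, 0.4]
opening: 0.0855
```

Emit:
send_rows([
  [[-700, 0, -350, 0]],
])

```text
t: 43.65
eef_pos: [0.3789, -0.9623, 0.3428]
orientation: [1.668, 2.49, -0.161]
contact_force: [0.5, 0.7, -0.6]
opening: 0.0854
```

Emit:
send_rows([
  [[-700, 0, -350, 0]],
])

```text
t: 43.75
eef_pos: [0.3822, -0.9684, 0.3569]
orientation: [1.65, 2.464, -0.19]
contact_force: [0.3, 0.3, 0.4]
opening: 0.0857
```

Emit:
send_rows([
  [[-700, 0, -350, 0]],
])

```text
t: 43.85
eef_pos: [0.3852, -0.9738, 0.3725]
orientation: [1.632, 2.439, -0.218]
contact_force: [0.2, -0.4, -0.5]
opening: 0.0856
```

Emit:
send_rows([
  [[-700, 0, -300, 0]],
])

```text
t: 43.95
eef_pos: [0.3884, -0.9799, 0.3877]
orientation: [1.614, 2.411, -0.247]
contact_force: [-0.2, 0.1, -0.4]
opening: 0.0851
```

Emit:
send_rows([
  [[-700, 0, -300, 0]],
])

```text
t: 44.05
eef_pos: [0.3914, -0.9856, 0.4027]
orientation: [1.596, 2.384, -0.274]
contact_force: [-0.2, 0.7, 0.1]
opening: 0.0858
```

Emit:
send_rows([
  [[-700, 0, -300, 0]],
])

```text
t: 44.15
eef_pos: [0.3941, -0.9904, 0.4188]
orientation: [1.578, 2.358, -0.301]
contact_force: [0.4, -0.1, -0.2]
opening: 0.0855
```

Emit:
send_rows([
  [[-700, 0, -300, 0]],
])

```text
t: 44.25
eef_pos: [0.3965, -0.9944, 0.4364]
orientation: [1.56, 2.331, -0.327]
contact_force: [0.1, -0.2, 0.3]
opening: 0.0856
```

Emit:
send_rows([
  [[-700, 0, -300, 0]],
])

```text
t: 44.35
eef_pos: [0.3985, -0.9977, 0.455]
orientation: [1.541, 2.305, -0.352]
contact_force: [-0.4, 0.4, 0.5]
opening: 0.0856
```

```bash
python3 sh.py; python3 st.py|tail -3; python3 - <<'E'
import cv2
a=cv2.imread('pics/t9.png');cv2.imwrite('pics/c9.png',cv2.resize(a[180:250,260:325],None,fx=8,fy=8,interpolation=2))
E
```

```text
p [ 0.3985 -0.9977  0.455 ] theta 24.5 az -69.5 q [-1.21  0.9   0.31  0.    1.51 -1.61]
[[-0.3502  0.9253  0.1455]
 [ 0.8396  0.379  -0.3891]
 [-0.4152 -0.0142 -0.9096]]
```

View pics/c9.png

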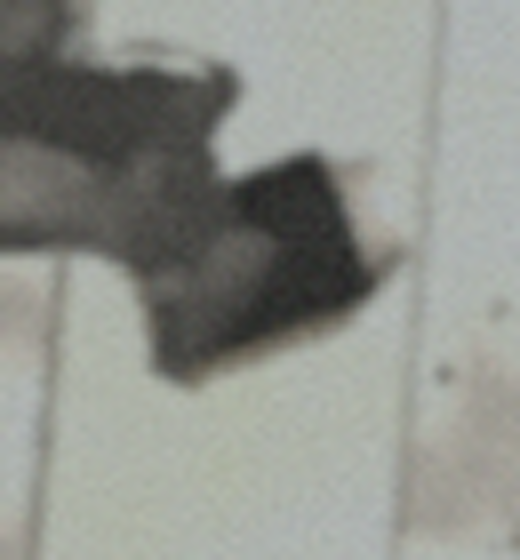

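Emit:
send_rows([
  [[-750, 0, -250, 0]],
])

```text
t: 44.45
eef_pos: [0.401, -1.0023, 0.4727]
orientation: [1.522, 2.276, -0.379]
contact_force: [0.3, 0.4, 0.4]
opening: 0.0854
```

Emit:
send_rows([
  [[-750, 0, -250, 0]],
])

```text
t: 44.55
eef_pos: [0.4035, -1.0065, 0.4893]
orientation: [1.503, 2.248, -0.404]
contact_force: [-0.5, -0.4, -0.7]
opening: 0.085
```

Emit:
send_rows([
  [[-750, 0, -250, 0]],
])

```text
t: 44.65
eef_pos: [0.4055, -1.0097, 0.5069]
orientation: [1.485, 2.221, -0.427]
contact_force: [-0.4, -0.6, -0.2]
opening: 0.0854
```

Emit:
send_rows([
  [[-750, 0, -250, 0]],
])

```text
t: 44.75
eef_pos: [0.407, -1.0119, 0.5259]
orientation: [1.466, 2.194, -0.45]
contact_force: [-0.0, -0.4, 1.3]
opening: 0.0854
```

Emit:
send_rows([
  [[-750, 0, -250, 0]],
])

```text
t: 44.85
eef_pos: [0.4083, -1.0132, 0.546]
orientation: [1.447, 2.166, -0.473]
contact_force: [-0.1, -0.1, 0.1]
opening: 0.0856
```

Emit:
send_rows([
  [[-750, 0, -250, 0]],
])

```text
t: 44.95
eef_pos: [0.4091, -1.0136, 0.5671]
orientation: [1.429, 2.139, -0.495]
contact_force: [0.5, -0.6, -0.0]
opening: 0.0855
```

```bash
python3 sh.py .5,-.45,.35 .50,-.1,.32 .45,.1,.25; python3 st.py|tail -3;python3 - <<'E'
from kin import *
for g in ([.485,.03,.056],):
  for ph in (0,180): 
    q=rep(f'2nd {ph}',g,tool(37,-69,ph),[.4,.3,2.1,-.8,1,-2.4 if ph==0 else .7])
    rep(f'lift {ph}',np.array(g)+[0,-.0,.12],tool(37,-69,ph),q)
for g in ([.52,-.33,.22],[.54,-.36,.25],[.5,-.33,.25],[.53,-.30,.25]):
  for ph in (180,150): rep(f'p {g} {ph}',g,tool(37,-69,ph),[-.4,.05,2.1,-.8,.7,-.2])
E
```

```text
p [ 0.4091 -1.0136  0.5671] theta 36.9 az -69.0 q [-1.21  0.81  0.31  0.    1.37 -1.6 ]
.5,-.45,.35 shift mm [ 517.  301. -122.] seg 0.611 q [-0.59 -0.11  1.92 -0.48  0.85 -0.75] c 2e-24
.50,-.1,.32 shift mm [ 793.  433. -294.] seg 0.351 q [ 0.17 -0.22  2.06 -0.67  1.23 -0.02] c 5e-22
.45,.1,.25 shift mm [ 998.  464. -361.] seg 0.218 q [ 0.62 -0.08  2.07 -0.63  1.37  0.43] c 1e-20
[[-0.3114  0.9257  0.2148]
 [ 0.7373  0.3779 -0.56  ]
 [-0.5996 -0.016  -0.8002]]
2nd 0 q [ 0.43  0.2   2.24 -0.84  0.94 -2.48] cost 2.0e-22 elbow [0.083 0.066 0.756] wrist [0.413 0.217 0.321]
lift 0 q [ 0.48  0.02  2.2  -0.8   1.14 -2.55] cost 4.4e-03 elbow [-0.001  0.027  0.766] wrist [0.399 0.234 0.423]
2nd 180 q [ 0.43  0.2   2.24 -0.84  0.94  0.66] cost 7.1e-22 elbow [0.083 0.066 0.756] wrist [0.413 0.217 0.321]
lift 180 q [ 0.43  0.    2.18 -0.73  1.13  0.44] cost 4.5e-29 elbow [-0.008  0.024  0.766] wrist [0.413 0.217 0.441]
p [0.52, -0.33, 0.22] 180 q [-0.36 -0.04  2.13 -0.74  0.73 -0.25] cost 2.0e-24 elbow [-0.012  0.031  0.766] wrist [ 0.448 -0.143  0.485]
p [0.52, -0.33, 0.22] 150 q [-0.36 -0.04 
[... 207 characters left out ...]
[ 0.468 -0.173  0.515]
p [0.54, -0.36, 0.25] 150 q [-0.4  -0.02  2.05 -0.68  0.75 -0.87] cost 8.7e-31 elbow [0.002 0.026 0.766] wrist [ 0.468 -0.173  0.515]
p [0.5, -0.33, 0.25] 180 q [-0.38 -0.11  2.14 -0.69  0.77 -0.33] cost 2.3e-30 elbow [-0.045  0.045  0.763] wrist [ 0.428 -0.143  0.515]
p [0.5, -0.33, 0.25] 150 q [-0.38 -0.11  2.14 -0.69  0.77 -0.85] cost 1.0e-31 elbow [-0.045  0.045  0.763] wrist [ 0.428 -0.143  0.515]
p [0.53, -0.3, 0.25] 180 q [-0.3  -0.07  2.1  -0.71  0.82 -0.24] cost 7.1e-20 elbow [-0.028  0.035  0.765] wrist [ 0.458 -0.113  0.515]
p [0.53, -0.3, 0.25] 150 q [-0.3  -0.07  2.1  -0.71  0.82 -0.77] cost 1.3e-21 elbow [-0.028  0.035  0.765] wrist [ 0.458 -0.113  0.515]
```

```bash
python3 sh.py .49,-.5,.38 .49,-.15,.32 .46,.09,.2 .467,.08,.126
```

```text
p [ 0.4091 -1.0136  0.5671] theta 36.9 az -69.0 q [-1.21  0.81  0.31  0.    1.37 -1.6 ]
.49,-.5,.38 shift mm [ 466.  272. -121.] seg 0.553 q [-0.68 -0.09  1.84 -0.41  0.85 -0.89] c 6e-30
.49,-.15,.32 shift mm [ 760.  405. -269.] seg 0.355 q [ 0.05 -0.26  2.09 -0.67  1.17 -0.12] c 2e-19
.46,.09,.2 shift mm [1018.  470. -313.] seg 0.27 q [ 0.59 -0.02  2.12 -0.66  1.28  0.47] c 2e-30
.467,.08,.126 shift mm [1053.  474. -247.] seg 0.075 q [ 0.56  0.08  2.18 -0.7   1.14  0.56] c 2e-21
```

Emit:
send_rows([
  [[20, 12, -5, 0], [60, 35, -16, 0], [102, 60, -26, 0], [145, 85, -38, 0], [187, 109, -49, 0], [230, 134, -60, 0], [272, 159, -71, 0], [315, 184, -82, 0], [357, 208, -93, 0], [400, 233, -104, 0], [442, 258, -115, 0], [478, 278, -127, 0]],
])

```text
t: 46.15
eef_pos: [0.4902, -0.4844, 0.3784]
orientation: [1.428, 2.137, -0.494]
contact_force: [0.9, 0.5, 0.0]
opening: 0.0851
```

```bash
python3 sh.py .49,-.15,.32 .46,.09,.2 .467,.08,.126
```

```text
p [ 0.4902 -0.4844  0.3784] theta 37.0 az -68.9 q [-0.66 -0.1   1.86 -0.42  0.86 -0.86]
.49,-.15,.32 shift mm [ 281.  127. -141.] seg 0.339 q [ 0.05 -0.26  2.09 -0.67  1.17 -0.11] c 8e-20
.46,.09,.2 shift mm [ 540.  192. -186.] seg 0.27 q [ 0.59 -0.02  2.12 -0.66  1.28  0.47] c 5e-18
.467,.08,.126 shift mm [ 575.  195. -120.] seg 0.075 q [ 0.56  0.08  2.18 -0.71  1.14  0.56] c 7e-18
```

Emit:
send_rows([
  [[41, 18, -21, 0], [81, 37, -41, 0], [121, 55, -61, 0], [161, 73, -81, 0], [201, 91, -101, 0], [241, 109, -121, 0], [281, 127, -141, 0], [326, 138, -149, 0], [371, 149, -157, 0], [415, 161, -164, 0], [460, 172, -172, 0], [503, 183, -180, 0]],
])

```text
t: 47.35
eef_pos: [0.4646, 0.0585, 0.2173]
orientation: [1.428, 2.136, -0.489]
contact_force: [0.4, 0.5, -0.0]
opening: 0.085
```

```bash
python3 sh.py .46,.09,.2 .467,.08,.15
```

```text
p [0.4646 0.0585 0.2173] theta 36.9 az -68.5 q [ 0.52 -0.07  2.13 -0.67  1.27  0.4 ]
.46,.09,.2 shift mm [35.  8. -5.] seg 0.036 q [ 0.59 -0.02  2.12 -0.66  1.27  0.47] c 5e-30
.467,.08,.15 shift mm [56. 11. 42.] seg 0.051 q [ 0.56  0.04  2.16 -0.69  1.18  0.52] c 2e-21
```

Go to the approach point, then look with the scene camera and wrist.

Emit:
send_rows([
  [[33, 8, 0, 0], [50, 10, 25, 0], [56, 11, 42, 0], [56, 11, 42, 0]],
])

```text
t: 47.75
eef_pos: [0.4653, 0.0801, 0.148]
orientation: [1.427, 2.139, -0.492]
contact_force: [-1.1, -0.7, -0.0]
opening: 0.0853
```

```bash
python3 - <<'E'
from rig import bot
import cv2,numpy as np
s=bot.get_state();print(s['eef_pos'],s['orientation'],np.abs(s['qvel']).max())
np.save('w10.npy',np.r_[s['eef_pos'],s['orientation']])
cv2.imwrite('pics/w10.png',bot.capture('wrist')[:,:,::-1])
a=bot.capture('scene')[:,:,::-1]
cv2.imwrite('pics/s10.png',cv2.resize(a[140:270,200:370],None,fx=4.4,fy=4.4))
E
```

```text
[0.4652777  0.08013703 0.14798087] [ 1.42665029  2.13870219 -0.49243284] 0.038823094354733495
```

View pics/w10.png

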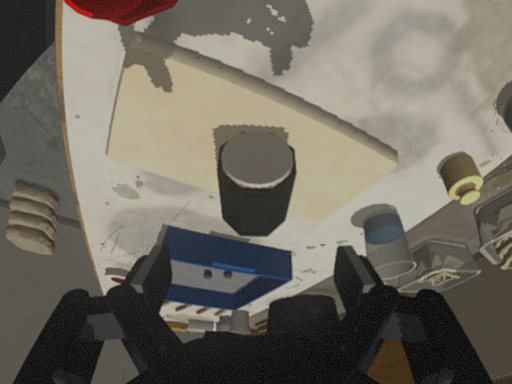

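View pics/s10.png

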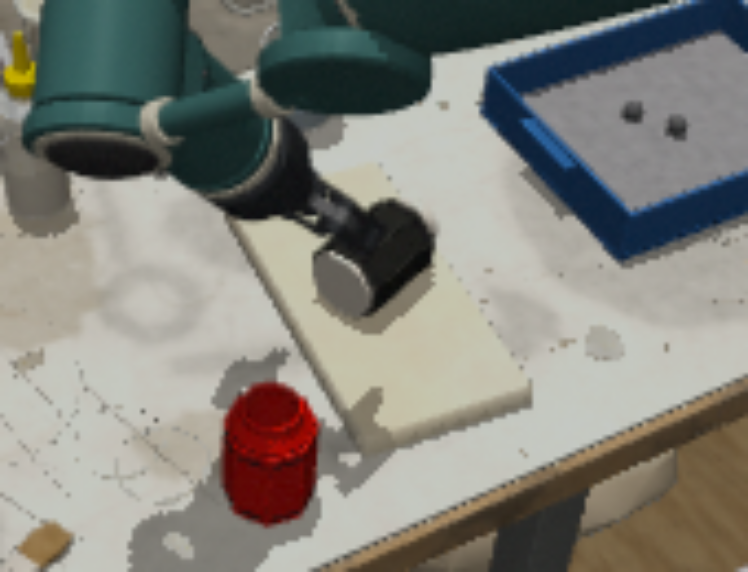

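```bash
python3 - <<'E'
from cam import *
np.set_printoptions(precision=4,suppress=True)
d=np.load('w10.npy');p,rv=d[:3],d[3:];M=Ro.from_rotvec(rv).as_matrix()
f=wonz(p,rv,257.5,161,.052);print('foot',f)
# far end of jacket bottom tip px (252,234)
print('t',M[:,2],'y',M[:,1])
for f0 in (f,np.array([.477,.054,.052])):
    ax=np.array([.365,-.931,0]);g=f0+.028*ax
    tgt=g+.019*M[:,2]+[0,0,.002]
    print('tgt',tgt,'shift',M.T@(tgt-p)*1000)
E
```

```text
foot [0.4825 0.0482 0.052 ]
t [ 0.2175 -0.5595 -0.7998] y [ 0.925   0.3797 -0.0141]
tgt [0.4968 0.0115 0.0388] shift [  5.1508   4.6835 132.5583]
tgt [0.4914 0.0173 0.0388] shift [ 11.0994   1.7975 128.1458]
```

Emit:
send_rows([
  [[6, 4, 20, 0], [6, 4, 55, 0], [6, 4, 85, 0], [6, 4, 108, 0], [6, 4, 122, 0], [6, 4, 130, 0], [6, 4, 131, 0]],
])

```text
t: 48.55
eef_pos: [0.4983, 0.0132, 0.0427]
orientation: [1.429, 2.135, -0.487]
contact_force: [-0.1, 0.3, 0.7]
opening: 0.0853
```

Emit:
send_rows([
  [[0, 0, 0, 0], [0, 0, 0, 0], [0, 0, 0, 0], [0, 0, 0, 0], [0, 0, 0, 0], [0, 0, 0, 0]],
], grip=1, newtons=80)

```text
t: 49.15
eef_pos: [0.4992, 0.0139, 0.0443]
orientation: [1.429, 2.133, -0.485]
contact_force: [-3.0, 1.8, 6.8]
opening: 0.0623
```

```bash
python3 sh.py .497,.012,.06 .50,-.02,.15 .515,-.2,.22 .53,-.32,.22; python3 st.py | tail -3
```

```text
p [0.4992 0.0139 0.0443] theta 36.9 az -68.2 q [ 0.41  0.2   2.23 -0.85  0.93  0.62]
.497,.012,.06 shift mm [-10.  -3. -12.] seg 0.016 q [ 0.41  0.17  2.24 -0.83  0.95  0.59] c 2e-19
.50,-.02,.15 shift mm [-89. -13. -65.] seg 0.096 q [ 0.34  0.    2.2  -0.76  1.06  0.38] c 9e-31
.515,-.2,.22 shift mm [-268.  -68.  -18.] seg 0.194 q [-0.07 -0.13  2.18 -0.74  0.93 -0.05] c 8e-29
.53,-.32,.22 shift mm [-362.  -99.   53.] seg 0.121 q [-0.32 -0.06  2.12 -0.72  0.77 -0.26] c 2e-19
[[-0.3062  0.9255  0.2228]
 [ 0.7383  0.3787 -0.5581]
 [-0.601  -0.0064 -0.7993]]
```

Emit:
send_rows([
  [[-5, -1, -4, 0], [-12, -3, -13, 0], [-32, -6, -27, 0], [-60, -10, -45, 0], [-89, -13, -65, 0], [-105, -16, -65, 0]],
])

```text
t: 49.75
eef_pos: [0.5041, -0.033, 0.164]
orientation: [1.428, 2.13, -0.478]
contact_force: [0.8, -0.3, -2.3]
opening: 0.0626
```

```bash
python3 sh.py .515,-.18,.2 .549,-.321,.18 .549,-.321,.16 .56,-.34,.16 .52,-.35,.16 .56,-.34,.2; python3 st.py|head -1; python3 - <<'E'
from rig import bot
from kin import *
s=bot.get_state();M=R.from_rotvec(s['orientation'])
a=M.inv().apply([.365,-.931,0])
for f in (150,155,160,165,180):
    v=(M*R.from_euler('z',f,degrees=True)).apply(a);print(f,v.round(2),np.degrees(np.arccos(v[2])))
E
```

```text
p [ 0.5041 -0.033   0.164 ] theta 37.0 az -67.7 q [ 0.31 -0.02  2.2  -0.76  1.05  0.34]
.515,-.18,.2 shift mm [-134.  -46.   56.] seg 0.152 q [-0.02 -0.11  2.2  -0.77  0.92  0.03] c 5e-21
.549,-.321,.18 shift mm [-236.  -68.  158.] seg 0.146 q [-0.31  0.02  2.13 -0.78  0.71 -0.17] c 4e-20
.549,-.321,.16 shift mm [-224.  -68.  174.] seg 0.02 q [-0.31  0.04  2.14 -0.82  0.68 -0.12] c 7e-20
.56,-.34,.16 shift mm [-241.  -65.  187.] seg 0.022 q [-0.34  0.07  2.11 -0.81  0.66 -0.15] c 1e-18
.52,-.35,.16 shift mm [-237. -106.  183.] seg 0.041 q [-0.39  0.    2.18 -0.81  0.63 -0.19] c 5e-30
.56,-.34,.2 shift mm [-265.  -65.  155.] seg 0.057 q [-0.34  0.02  2.08 -0.74  0.72 -0.24] c 4e-19
t 49.75 q [ 0.3065 -0.0243  2.1975 -0.7607  1.0545  0.3355] qv [-0.2901 -0.1632  0.0088  0.0166 -0.0412 -0.3321] p [ 0.5041 -0.033   0.164 ] F [ 0.8284 -0.3094 -2.2926] M [0.5544 0.1662 0.0772] op 0.062567828969907
150 [-0.43  0.04 -0.9 ] 154.341837896548
155 [-0.38  0.08 -0.92] 156.9279034605747
160 [-0.33  0.13 -0.94] 159.27448850928423
165 [-0.27  0.17 -0.95] 161.28020802298948
180 [-0.09  0.26 -0.96] 163.94730385923714
```

Emit:
send_rows([
  [[-30, -10, 12, 0], [-70, -24, 29, 0], [-105, -36, 44, 0], [-134, -46, 56, 0], [-165, -52, 87, 0], [-195, -58, 117, 0], [-220, -64, 142, 0], [-236, -68, 158, 0], [-243, -71, 165, 0], [-243, -71, 165, 0]],
])

```text
t: 50.75
eef_pos: [0.5487, -0.3323, 0.178]
orientation: [1.431, 2.129, -0.479]
contact_force: [-0.5, 0.1, -3.8]
opening: 0.0625
```

```bash
python3 sh.py .55,-.33,.18;python3 st.py|head -1
```

```text
p [ 0.5487 -0.3323  0.178 ] theta 36.9 az -67.9 q [-0.34  0.03  2.12 -0.78  0.7  -0.19]
.55,-.33,.18 shift mm [ 0.  2. -3.] seg 0.003 q [-0.33  0.02  2.12 -0.78  0.7  -0.18] c 3e-28
t 50.75 q [-0.3377  0.0276  2.1152 -0.7786  0.6964 -0.1891] qv [ 0.0343 -0.0144  0.0113  0.0051  0.006   0.0157] p [ 0.5487 -0.3323  0.178 ] F [-0.4881  0.0742 -3.7711] M [ 0.5399  0.1847 -0.0373] op 0.06253850429291019
```

Emit:
send_rows([
  [[0, 2, -2, 8], [0, 2, -2, 16], [0, 2, -2, 24], [0, 2, -2, 32], [0, 2, -2, 40], [0, 2, -2, 48], [0, 2, -2, 56], [0, 2, -2, 64], [0, 2, -2, 72], [0, 2, -2, 80], [0, 2, -2, 88], [0, 2, -2, 96]],
])

```text
t: 51.95
eef_pos: [0.5499, -0.3286, 0.1797]
orientation: [2.485, 0.348, 0.206]
contact_force: [0.1, -0.4, -3.6]
opening: 0.0627
```

Emit:
send_rows([
  [[0, 0, 0, 8], [0, 0, 0, 16], [0, 0, 0, 24], [0, 0, 0, 32], [0, 0, 0, 40], [0, 0, 0, 47], [0, 0, 0, 52], [0, 0, 0, 55], [0, 0, 0, 55], [0, 0, 0, 55], [0, 0, 0, 55], [0, 0, 0, 55]],
])

```text
t: 53.15
eef_pos: [0.55, -0.3282, 0.1798]
orientation: [2.452, -0.868, 0.578]
contact_force: [0.1, 0.1, -1.6]
opening: 0.0624
```

```bash
python3 sh.py;python3 st.py|head -1; python3 - <<'E'
from rig import bot
import cv2,numpy as np
a=bot.capture('top')[:,:,::-1];b=bot.capture('scene')[:,:,::-1];s=bot.get_state();print(s['contact_force'])
cv2.imwrite('pics/t11.png',np.hstack([cv2.resize(a[150:250,340:460],None,fx=3.2,fy=3.2),cv2.resize(b[120:220,290:410],None,fx=3.2,fy=3.2)]))
E
```

```text
p [ 0.55   -0.3282  0.1798] theta 36.9 az -67.8 q [-0.33  0.03  2.11 -0.78  0.7   2.45]
t 53.15 q [-0.3298  0.025   2.1139 -0.7756  0.7026  2.4524] qv [-0.0037  0.0056 -0.0015  0.0001 -0.0031  0.0031] p [ 0.55   -0.3282  0.1798] F [ 0.0867  0.1404 -1.6326] M [ 0.4564  0.2284 -0.0039] op 0.062432010140407876
[ 0.00776757  0.01162747 -2.5248902 ]
```

View pics/t11.png

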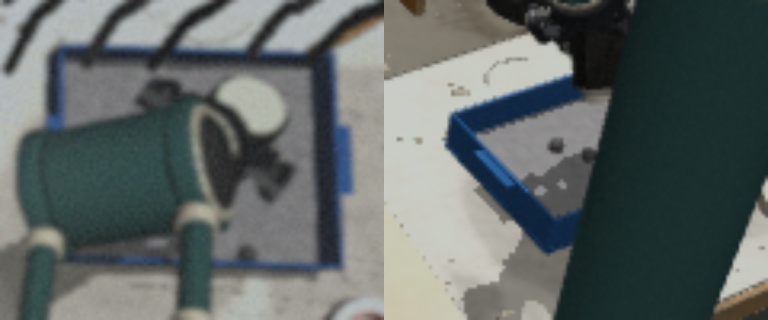

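Emit:
send_rows([
  [[0, 0, 0, 0], [0, 0, 0, 0]],
])

```text
t: 53.45
eef_pos: [0.5499, -0.3285, 0.1796]
orientation: [2.452, -0.869, 0.577]
contact_force: [-0.6, -0.0, -2.5]
opening: 0.0623
```

Emit:
send_rows([
  [[0, 0, 0, 0], [0, 0, 0, 0]],
])

```text
t: 53.65
eef_pos: [0.5498, -0.3286, 0.1795]
orientation: [2.452, -0.869, 0.577]
contact_force: [-0.7, -0.4, -2.0]
opening: 0.0624
```

Emit:
send_rows([
  [[0, 0, 0, -8], [0, 0, 0, -16], [0, 0, 0, -24], [0, 0, 0, -32], [0, 0, 0, -40], [0, 0, 0, -48], [0, 0, 0, -56], [0, 0, 0, -64], [0, 0, 0, -72], [0, 0, 0, -80], [0, 0, 0, -88], [0, 0, 0, -96]],
])

```text
t: 54.85
eef_pos: [0.5497, -0.3287, 0.1795]
orientation: [2.194, 1.199, -0.094]
contact_force: [0.5, -0.1, -2.1]
opening: 0.0623
```

```bash
python3 sh.py .52,-.18,.2 .505,-.03,.16 .4995,.0135,.08; python3 - <<'E'
from rig import bot
from kin import *
s=bot.get_state();M=R.from_rotvec(s['orientation'])
print(M.as_matrix(),s['contact_force'])
E
```

```text
p [ 0.5497 -0.3287  0.1795] theta 36.9 az -67.8 q [-0.33  0.03  2.11 -0.78  0.7   0.77]
.52,-.18,.2 shift mm [  85.  -71. -106.] seg 0.153 q [-0.02 -0.1   2.19 -0.77  0.92  0.99] c 2e-23
.505,-.03,.16 shift mm [ 200. -161. -161.] seg 0.156 q [ 0.32 -0.02  2.2  -0.76  1.05  1.31] c 4e-23
.4995,.0135,.08 shift mm [ 256. -221. -122.] seg 0.091 q [ 0.41  0.13  2.22 -0.81  0.98  1.51] c 3e-22
[[ 0.58376052  0.77971906  0.22641079]
 [ 0.73470827 -0.38859789 -0.55605345]
 [-0.34558272  0.49094793 -0.79971415]] [ 0.48918051 -0.0987605  -2.07904664]
```

Emit:
send_rows([
  [[10, -8, -12, -6], [30, -25, -37, -12], [58, -48, -72, -20], [85, -71, -106, -28], [123, -101, -124, -36], [162, -131, -143, -44], [200, -161, -161, -50], [220, -182, -147, -54], [236, -198, -136, -55], [250, -213, -126, -55], [256, -221, -122, -55], [256, -221, -122, -55]],
])

```text
t: 56.05
eef_pos: [0.4984, 0.0133, 0.0789]
orientation: [1.428, 2.134, -0.481]
contact_force: [-0.1, -0.1, -1.0]
opening: 0.0626
```

```bash
python3 sh.py .4992,.0139,.06 .4992,.0139,.046; python3 - <<'E'
from rig import bot
from kin import *
import cv2
s=bot.get_state();M=R.from_rotvec(s['orientation'])
print(M.as_matrix(),s['contact_force'])
a=bot.capture('top')[:,:,::-1]
cv2.imwrite('pics/t12.png',cv2.resize(a[150:260,250:460],None,fx=3.7,fy=3.7))
E
```

```text
p [0.4984 0.0133 0.0789] theta 36.9 az -68.0 q [ 0.4   0.14  2.22 -0.81  0.98  0.55]
.4992,.0139,.06 shift mm [12.  1. 15.] seg 0.019 q [ 0.41  0.17  2.23 -0.83  0.95  0.59] c 8e-31
.4992,.0139,.046 shift mm [20.  1. 26.] seg 0.014 q [ 0.41  0.2   2.24 -0.85  0.93  0.62] c 4e-25
[[-0.30611927  0.92503529  0.22494601]
 [ 0.73897375  0.37985898 -0.55643954]
 [-0.60017397 -0.00410767 -0.79985895]] [-0.11402412 -0.10157237 -1.04184763]
```

View pics/t12.png

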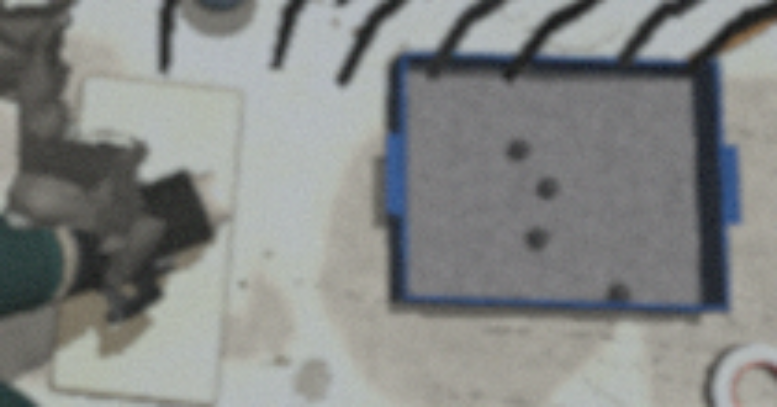

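Emit:
send_rows([
  [[5, 0, 6, 0], [12, 1, 15, 0], [16, 1, 21, 0], [19, 1, 25, 0], [20, 1, 26, 0], [20, 1, 26, 0]],
])

```text
t: 56.7
eef_pos: [0.4997, 0.0135, 0.0469]
orientation: [1.429, 2.132, -0.481]
contact_force: [-0.4, -0.4, -1.7]
opening: 0.0626
```

Emit:
send_rows([
  [[1, 0, 1, 0], [1, 0, 2, 0]],
])

```text
t: 56.9
eef_pos: [0.5001, 0.0133, 0.0449]
orientation: [1.428, 2.132, -0.48]
contact_force: [-0.1, -0.0, -2.6]
opening: 0.0625
```

Emit:
send_rows([
  [[1, 0, 1, 0], [1, 0, 2, 0]],
])

```text
t: 57.1
eef_pos: [0.5007, 0.013, 0.0442]
orientation: [1.429, 2.13, -0.481]
contact_force: [-6.1, 5.0, 13.3]
opening: 0.0623
```

Emit:
send_rows([
  [[0, 0, 1, 0], [1, 0, 1, 0]],
])

```text
t: 57.3
eef_pos: [0.5015, 0.0126, 0.0443]
orientation: [1.427, 2.127, -0.482]
contact_force: [-0.7, -2.6, 8.2]
opening: 0.0625
```

Contact made; release and retreat along the tool.

Emit:
send_rows([
  [[0, 0, 0, 0], [0, 0, 0, 0], [0, 0, 0, 0], [0, 0, 0, 0], [0, 0, 0, 0]],
], grip=0)

```text
t: 57.8
eef_pos: [0.5014, 0.0126, 0.0442]
orientation: [1.427, 2.128, -0.482]
contact_force: [1.2, -0.6, -1.2]
opening: 0.0852
```

Emit:
send_rows([
  [[0, 0, -12, 0], [0, 0, -35, 0], [0, 0, -65, 0], [0, 0, -95, 0], [0, 0, -120, 0], [0, 0, -135, 0], [0, 0, -140, 0], [0, 0, -140, 0]],
])

```text
t: 58.6
eef_pos: [0.4696, 0.0914, 0.1561]
orientation: [1.427, 2.128, -0.48]
contact_force: [0.9, -0.8, -0.3]
opening: 0.0852
```

```bash
python3 - <<'E'
from rig import bot
import cv2,numpy as np
s=bot.get_state();print(s['t'],s['eef_pos'],s['contact_force'],s['opening'])
cv2.imwrite('pics/w13.png',bot.capture('wrist')[:,:,::-1])
b=bot.capture('scene')[:,:,::-1]
cv2.imwrite('pics/s13.png',cv2.resize(b[110:310,90:420],None,fx=2.4,fy=2.4))
E
```

```text
58.6 [0.46964752 0.09142385 0.15608275] [ 0.92803926 -0.80853878 -0.34657026] 0.08521470797340196
```

View pics/w13.png

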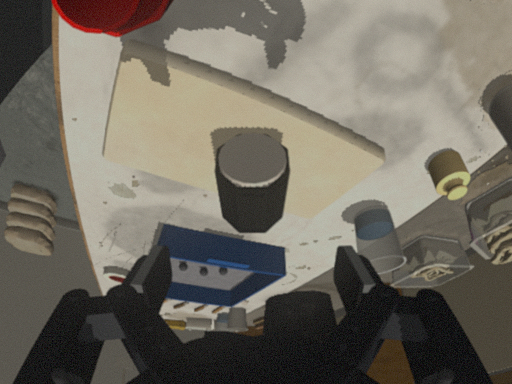

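View pics/s13.png

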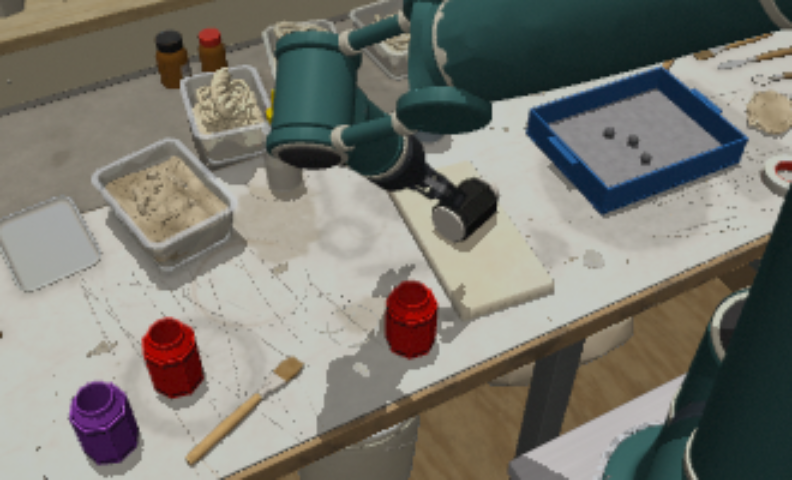

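```bash
python3 -c "
from rig import bot
print(bot.finish_job())"
```

```text
the job is handed in; nothing more can be done
None
```

The job is done and handed in at about 58.7 s. The black jar is lying on its side on the slab, all four balls are in the tray, and the gripper is open and clear.

**What I did**
- **First tip-out:** I tipped the jar to about 115° over the tray.
- **Weighing:** I then held it upright and still over the tray for about 1.2 s. It weighed about 3.3 N, so roughly two balls remained; the camera then showed exactly two in the tray.
- **Laying and regrasp:** I laid it on the slab, let go, and took it again about 28 mm from the foot.
- **Second tip-out:** I turned it to about 154° mouth-down over the tray until it weighed 1.6–2.5 N (mean about 2.15 N). An empty jar is 2.16 N.
- **Finish:** I laid it back on the slab, let go and backed off.

**Last checks**
- The top view just before the jar was laid down showed four balls in the tray and none on the bench. The final scene and wrist views agree but show only three of them. The fourth lies close to the tray wall that hides it from those views.
- The squeeze bottle, brass weight, cup and look-alike jars were not touched.

**What did not go smoothly**
- The moves only allow turns about the tool's own axis, so I tilted the tool by pushing it against the limits of the arm's reach. This took a lot of the time.
- One of these pushes gave a brief wrist-force reading of about 108 N, against the 120 N limit, with no contact that I know of. Single force readings also scattered by about ±0.7 N.

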